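Refit the washed milling set and set the grain mill's dial to the clip

TASK

The grain mill has been washed: lift the blanking plug out of its four-post pocket and leave it in the perforated basket, then stack the milling set squarely in the pocket: the thick lower stone at the bottom, next every spacer that is lying on the counter, and last the top disc, button upwards. Only when the whole set is in, turn the dial until its pointer points at the steel clip on the scale ring. Leave the egg cup, the mug and the sugar pot standing where they are.

Things in the scene. Friction and masses are not known exactly. Their poses are not given: they have to be found in the camera images.
- mill: grain mill, low white housing 150 (x) x 290 (y) x 50 mm high, fixed to the counter; origin at the centre of its underside; its y axis runs from the dial to the pocket. On its flat top stand the four-post pocket (at y +75 mm) and the dial (at y -75 mm)
- pocket (a point): centre of the pocket's floor, on the housing's top, 50 mm above the counter. Four upright steel fins (8 x 12 mm, 64 mm high, flared in the top 6 mm) stand on the diagonals of the mill's x and y axes, inner edges 31.8 mm from the centre: a 60 mm round part has 1.8 mm play. Finger gaps 38 mm wide between them, along the mill's x and y axes, are open down to the floor
- dial_axis (a point): point on the dial's upright turning axis, on the housing's top
- dial (a joint): angle of the black dial, rad, counter-clockwise from above, 0 = pointer along the mill's +x axis, range -2.5 to 2.5; stays where left. Disc 64 mm across, 14 mm high; on it a grip bar 48 x 14 mm, from 14 to 39 mm above the housing's top, lying along the pointer's direction; a white line on half of the bar and a white nib mark the pointer's end
- pointer_tip (a point): outer tip of the dial's white pointer nib, 37 mm from the axis, 15 mm above the housing's top
- clip_mark (a point): inner nib of the steel clip on the scale ring around the dial, 37 mm from the axis, 8 mm above the housing's top; the clip (14 x 7 x 10 mm) is fixed and marks the setting
- plug: grey blanking plug: cylinder 60 mm across, 32 mm high, with a round button 22 mm across and 16 mm high on top (48 mm in all); origin at the centre of its underside; stands in the pocket at the start
- basket: perforated steel basket, 140 x 140 x 45 mm outside, walls and floor 3 mm, open on top, fixed; origin at the centre of its underside
- lower_stone: lower millstone: plain white ceramic cylinder 60 mm across, 22 mm high, with grooves on its top face; origin at the centre of its underside
- spacer1: spacer: plain flat aluminium disc 60 mm across, 8 mm thick; origin at its centre; same both ways up; may be absent (two to four spacers are there)
- spacer2: spacer: plain flat aluminium disc 60 mm across, 8 mm thick; origin at its centre; same both ways up; may be absent (two to four spacers are there)
- spacer3: spacer: plain flat aluminium disc 60 mm across, 8 mm thick; origin at its centre; same both ways up; may be absent (two to four spacers are there)
- spacer4: spacer: plain flat aluminium disc 60 mm across, 8 mm thick; origin at its centre; same both ways up; may be absent (two to four spacers are there)
- top_disc: top disc: aluminium disc 60 mm across, 8 mm thick, with a round button 22 mm across and 16 mm high on top (24 mm in all); origin at the centre of its underside
- egg_cup: white egg cup, 48 mm across, 50 mm high; bystander; origin at its foot
- mug: blue mug, 80 mm across, 90 mm high; bystander; origin at its foot
- sugar_pot: ceramic sugar pot with lid, 100 mm across, 99 mm high; bystander; origin at its foot
Mind the look-alikes: they are no part of the job. What is shaped like the top_disc but orange is not meant. Leave any pink look-alike of the lower_stone alone.

How it is judged:
By the outcome, as a careful person would: the job done as asked, in the order asked, and still so for the second after the job is handed in, with the robot touching nothing.
Of spacer1, spacer2, spacer3, spacer4 only 2 to 4 are there at a start; the rules pass over those that are not, and their reading is None.
At some moment in a run one of lower_stone, spacer1, spacer2, spacer3, spacer4, top_disc may be knocked a few centimetres aside while the robot is not near it.
It also fails if it takes over 210 s, if anything falls off the work surface, if the arm or the gripper's body presses on something with over 40 N, if the wrist force passes 120 N, or if a joint passes its speed limit or range.

ROBOT

A 7-joint arm with a two-finger parallel gripper is mounted at the origin on the work surface. World frame = base frame: x ahead of the robot, y to its left, z up, the work surface at z = 0. Lengths are in m, angles in rad, forces in N, time in s.
With the tool pointing down it reaches from about 0.425 to 0.875 m from the base axis. Payload 4.7 kg.
Tool frame: the origin (TCP) lies between the finger pads; the fingertips stand ahead of it and the grasp point (between the pads) lies 2 mm behind it (bot.tips_ahead is the z of the fingertips in the tool frame, in m); z points along the fingers, y is the line along which they close (so a half turn about z gives the same grasp; the last joint's range is limited). The gripper opens to 85 mm and grips with 20 to 120 N. Pads are 22 mm wide; open, the fingers measure 114 mm over their backs; the gripper's body (76 mm by 85 mm) begins 54 mm behind the grasp point. The pads swing forward as they close: fully open they stand 13 mm farther back than shut.
Start: joints at [-1.198, 0.321, -0.07, 1.45, 0.023, 1.371, -0.057], TCP at [0.228, 0.609, 0.248] pointing down, gripper open.
Joint ranges: [-2.86, 2.86], [-0.3, 2.09], [-1.38, 1.24], [0.06, 2.45], [-1.56, 4.7], [0.09, 2.05], [-2.69, 2.69]. Speed limits (rad/s): [2.57, 2.57, 3.14, 3.14, 3.14, 3.14, 3.14].

INTERFACE

Orientations are given as [roll, pitch, yaw] about the fixed x, y, z axes, in that order (R = Rz(yaw) Ry(pitch) Rx(roll)).
In Python, from cell import bot gives the robot as it stands.
- The arm moves only by the tool send_rows, never from a script. Its argument "motion" is a list that holds one entry, the list of rows, each a list of 7 numbers: the shift along the world's x, y, z as a fraction of full scale, then the turn, a rotation vector about the world's x, y, z as a fraction of full scale, then the closure, from 0 (fully open) to 1 (shut). A call has 1 to 5 rows; each row shifts and turns the commanded pose from where the row before left it; what a row does not reach is not made up. Full scale, the value 1, is 0.025 m for a shift and 45 degrees for a turn. A row lasts 1/8 s, in which the tool goes at most 62.5 mm and 10.7 degrees, less where a joint would pass 70% of its speed; a pose out of reach is approached as far as the arm can. A call with a number of a shift or a turn outside -1 to 1 is refused whole. A call with a gripper value outside its range is refused whole. The fingers move at their own pace and stop on an object; "newtons" is the grip in N (left out, the last holds). Time passes only in rows, so rows that do not move let the fingers close. It gives the time, the measured TCP pose, the force, the opening and the grip force at its end, in the units of the state.
- bot.get_state(): the state, without advancing time (a new reading comes with each control period).
- bot.snapshot(name): name is "scene" or "top"; returns a dict with "img" (480x640x3 uint8, red, green, blue), "range_z" (480x640 float32, m along the optical axis (not along the pixel's ray), 0 where there is no reading), "vfov" (degrees; the focal length in pixels is half the picture's height over the tangent of half this angle, whatever the lens; pixels are square), "cx", "cy" (the principal point, pixels), "k1" (the pictures are not rectified: a ray, as slopes to the right and down, at radius r is drawn at 1 + k1 r^2 times it, then the intrinsics apply), "view" (4x4, takes a point from world to camera coordinates). Camera axes: x right, y down, z forward; pixel columns grow to the right and rows downward; lengths in m; the calibration is good to about 2 mm. A picture is of the moment at which its call begins.
- bot.hand_in(): hands the job in; it is judged then, once.
The state is a dict: "time": time; "joint_positions": joint angles; "qd": joint speeds; "effort": joint torques, N m; "tcp_pos": TCP position; "ee_rot": TCP orientation; "ft_force": force on the tool from outside, world axes, zero at the start; "wrist_torque": the same for the moment, N m; "width": opening from 0.0 (shut) to 1.0 (fully open); "grasp_force": force on a finger pad.
Only numpy, scipy, OpenCV 4.12 (cv2) and the standard library are available. Lean on these libraries where they do the work, as an engineer would, in place of code of your own. Each camera call takes 0.05 s, during which the arm holds its last target. There are 200 camera calls.

## Working session

There is one attempt and no reset: what is moved stays moved. The work goes in short steps, Python scripts to look and compute and a tool call to move; the robot and the scene stay as the last step left them, time stands still between calls to the robot, and variables do not carry over. Pictures are saved under pics/ and viewed, at most 14 in all, crops included, and the job is handed in when it is done.

Besides the shell and the picture viewer there is one more tool, called after "Call:" as a command line: name --argument value ..., lists and objects as JSON in quotes. send_rows: Moves the arm, as the interface text tells. Shift numbers are shares of 0.025 m and turn numbers shares of 45 degrees, none past 1 either way. Its arguments: {"type":"object","properties":{"motion":{"type":"array"},"newtons":{"type":"number"}},"required":["motion"]}

```bash
mkdir -p pics; ls
cat > h.py <<'E'
import numpy as np, cv2
from cell import bot
def snap(n):
    s=bot.snapshot(n); return s
def f(s): return 240/np.tan(np.radians(s['vfov'])/2)
def w2p(s,P):
    P=np.atleast_2d(P); V=np.array(s['view']); c=(V[:3,:3]@P.T).T+V[:3,3]
    m=c[:,:2]/c[:,2:]; r2=(m**2).sum(1,keepdims=True); m=m*(1+s['k1']*r2)
    return m*f(s)+[s['cx'],s['cy']]
def ray(s,uv):
    m0=(np.atleast_2d(uv).astype(float)-[s['cx'],s['cy']])/f(s); m=m0.copy()
    for _ in range(30): m=m0/(1+s['k1']*(m**2).sum(1,keepdims=True))
    return m
def p2w(s,uv,z=None):
    "pixel to world, at given world height z, or by depth"
    m=ray(s,uv); V=np.array(s['view']); R=V[:3,:3]; o=-R.T@V[:3,3]
    d=np.c_[m,np.ones(len(m))]@R
    if z is None:
        uv=np.atleast_2d(uv).round().astype(int); t=s['range_z'][uv[:,1],uv[:,0]]
    else: t=(z-o[2])/d[:,2]
    return o+d*t[:,None]
def cloud(s):
    v,u=np.mgrid[:480,:640]; return p2w(s,np.c_[u.ravel(),v.ravel()]).reshape(480,640,3)
def save(s,n,crop=None,k=1):
    im=s['img'][:,:,::-1]
    if crop: x0,y0,x1,y1=crop; im=im[y0:y1,x0:x1]
    cv2.imwrite('pics/'+n,cv2.resize(im,None,fx=k,fy=k,interpolation=cv2.INTER_CUBIC))
E
python3 - <<'E'
from h import *
print(bot.tips_ahead, bot.get_state())
for n in('top','scene'):
    s=snap(n); save(s,n+'0.png',k=1.25); print(n,s['vfov'],s['k1'],s['cx'],s['cy'],np.round(s['view'],3).tolist())
E
```

```text
pics
0.017 {'time': 0.0, 'joint_positions': array([-1.19791435,  0.32182583, -0.07005392,  1.45168498,  0.02264722,
        1.37082465, -0.0568749 ]), 'qd': array([-0.00071786,  0.00040015, -0.0008964 , -0.00118938, -0.00106079,
       -0.00190812,  0.0019469 ]), 'effort': array([-7.10774748e-04, -4.93566155e+01, -3.82341407e-01, -3.14341736e+01,
        1.29746893e-02,  1.12216239e-02,  9.35020125e-06]), 'tcp_pos': array([0.22813302, 0.60809704, 0.24721641]), 'ee_rot': array([-3.13964193e+00,  1.56444374e-04,  2.78284690e+00]), 'ft_force': array([-0.66139378, -0.45079668, -0.35620241]), 'wrist_torque': array([-0.07020273,  0.05059327, -0.02395889]), 'grasp_force': 0.0, 'width': 0.9994999705700657}
top 48.871428221549124 -0.1606647457333924 321.26868054478194 231.02863411002184 [[0.023, -1.0, 0.013, -0.011], [-0.99, -0.024, -0.142, 0.534], [0.142, -0.01, -0.99, 1.089], [0.0, 0.0, 0.0, 1.0]]
scene 51.94772237557962 0.03559764387545569 325.43821521062404 239.56642850886794 [[-0.274, 0.961, -0.017, 0.144], [0.639, 0.169, -0.751, -0.302], [-0.719, -0.217, -0.66, 1.491], [0.0, 0.0, 0.0, 1.0]]
```

View pics/top0.png

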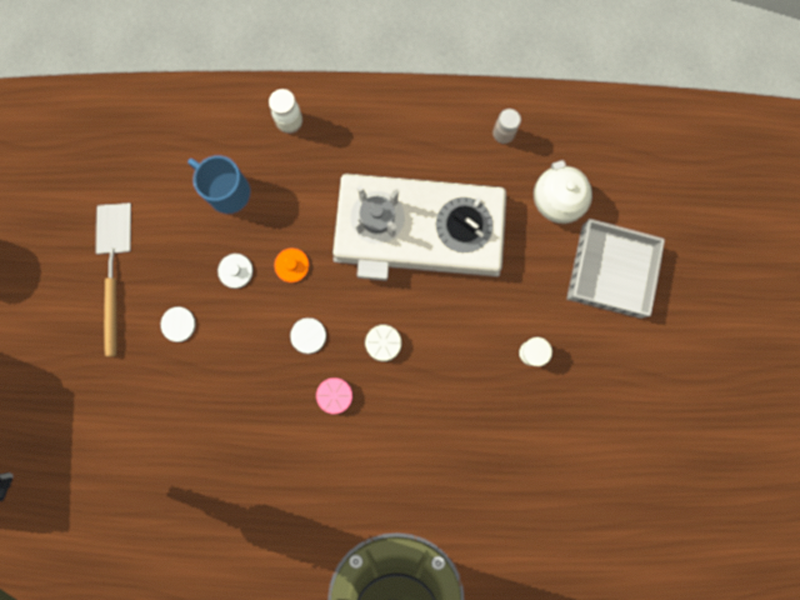

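View pics/scene0.png

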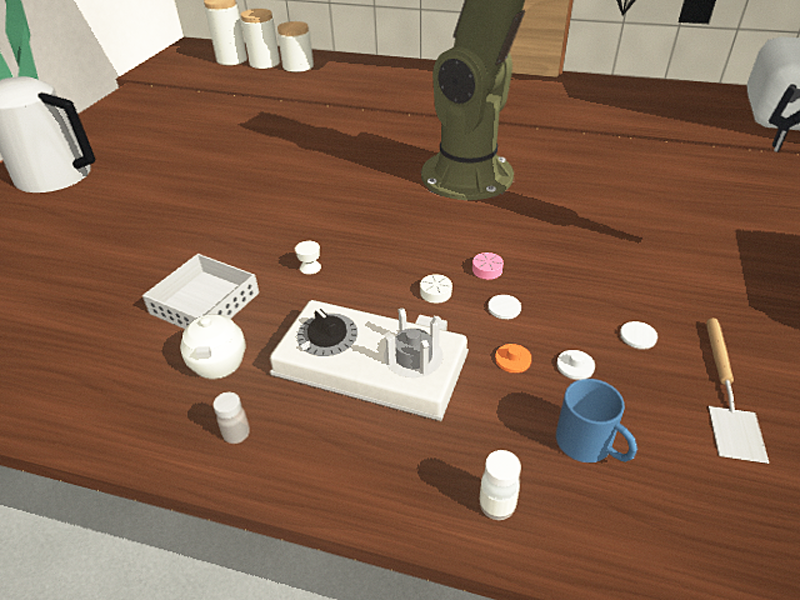

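The top view shows (800-px picture) these candidates for the named parts:
- **White plain discs:** (178,324) and (308,335), the spacers.
- **Grooved white cylinder:** (383,343), the lower stone. The pink one at (334,396) is the look-alike.
- **Buttoned white disc:** (235,271), the top disc. The orange one at (291,265) is the look-alike.

The mill has the pocket and plug at (378,212) and the dial at (465,224). The basket is at (615,270), the egg cup at (536,352), the mug at (218,180) and the pot at (563,193). I'll confirm with an enlarged crop and measure.

```bash
cat >> h.py <<'E'
def blob(s,C,uv,zmin,zmax,rad=0.05):
    "centre of points within rad of the pixel's world xy and height band"
    c=p2w(s,uv,z=(zmin+zmax)/2)[0,:2]
    for _ in range(3):
        m=(np.hypot(C[...,0]-c[0],C[...,1]-c[1])<rad)&(C[...,2]>zmin)&(C[...,2]<zmax)&(s['range_z']>0)
        P=C[m]
        if len(P)<5: return None
        (cx,cy),r=cv2.minEnclosingCircle(P[:,:2].astype(np.float32)); c=P[:,:2].mean(0)
    return np.round([c[0],c[1],cx,cy,r,np.median(P[:,2]),P[:,2].max(),len(P)],4).tolist()
E
python3 - <<'E'
from h import *
s=snap('top'); C=cloud(s); s2=snap('scene'); C2=cloud(s2)
np.savez('first.npz',C=C,C2=C2,img=s['img'],img2=s2['img'])
T={'spA':(178,324),'spB':(308,335),'stone':(383,343),'pink':(334,396),'top':(235,271),'orange':(291,265),'egg':(536,352)}
S={'spA':(638,335),'spB':(504,307),'stone':(435,288),'top':(575,364)}
for k,v in T.items(): print('T',k,blob(s,C,np.array(v)/1.25,0.004,0.06,0.045))
for k,v in S.items(): print('S',k,blob(s2,C2,np.array(v)/1.25,0.004,0.06,0.045))
# mill top
for n,c,D in(('T',s,C),('S',s2,C2)):
    m=(abs(D[...,2]-0.05)<0.005)&(D[...,0]>.3)&(D[...,0]<.9)&(abs(D[...,1])<.25)
    m=cv2.morphologyEx(m.astype(np.uint8),cv2.MORPH_OPEN,np.ones((3,3))); 
    k,l,st,ce=cv2.connectedComponentsWithStats(m); i=1+np.argmax(st[1:,4])
    r=cv2.minAreaRect(D[l==i][:,:2].astype(np.float32)); print(n,'mill',r,np.median(D[l==i][:,2]))
    m=(D[...,2]>.03)&(D[...,2]<.06)&(D[...,1]<-.16)&(D[...,1]>-.42)&(D[...,0]>.35)&(D[...,0]<.66)
    k,l,st,ce=cv2.connectedComponentsWithStats(m.astype(np.uint8)); i=1+np.argmax(st[1:,4])
    print(n,'basket',cv2.minAreaRect(D[l==i][:,:2].astype(np.float32)))
a=s['img'][130:240,255:415,::-1]; b=s2['img'][230:350,210:390,::-1]
c=s['img'][195:330,120:330,::-1]
z=lambda i,w,h:cv2.resize(i,(w,h),interpolation=cv2.INTER_CUBIC)
cv2.imwrite('pics/m.png',np.vstack([np.hstack([z(a,400,275),z(b,400,275)]),np.hstack([z(c,500,321),np.zeros((321,300,3),np.uint8)])]))
E
```

```text
T spA [0.4662, 0.3963, 0.4663, 0.397, 0.0446, 0.0076, 0.0146, 570.0]
T spB [0.4533, 0.1632, 0.4528, 0.1631, 0.0443, 0.0079, 0.0134, 577.0]
T stone [0.4428, 0.031, 0.4412, 0.0326, 0.044, 0.0214, 0.0271, 607.0]
T pink [0.3503, 0.1123, 0.3507, 0.1078, 0.0431, 0.0212, 0.0287, 662.0]
T top [0.563, 0.2975, 0.5621, 0.3021, 0.0423, 0.008, 0.0283, 540.0]
T orange [0.5753, 0.1975, 0.5776, 0.1949, 0.0422, 0.0079, 0.0294, 555.0]
T egg [0.4311, -0.2278, 0.4314, -0.2288, 0.042, 0.0492, 0.0553, 445.0]
S spA [0.4679, 0.3979, 0.4718, 0.4021, 0.0374, 0.0075, 0.0115, 451.0]
S spB [0.4547, 0.1642, 0.4536, 0.1646, 0.0315, 0.0075, 0.0116, 377.0]
S stone [0.45, 0.0341, 0.4428, 0.0321, 0.0325, 0.0205, 0.0252, 463.0]
S top [0.5688, 0.2982, 0.5646, 0.2977, 0.0315, 0.0081, 0.0275, 513.0]
T mill ((0.6509160995483398, -0.02722303569316864), (0.28564056754112244, 0.1484077125787735), 86.43280029296875) 0.04954123698445989
T basket ((0.43213391304016113, -0.22982871532440186), (0.04659906029701233, 0.04653412103652954), 47.10051727294922)
S mill ((0.6515825986862183, -0.02658975124359131), (0.2878696918487549, 0.14974147081375122), 86.2958984375) 0.049497468223278496
S basket ((0.5500385761260986, -0.3338835537433624), (0.1770041435956955, 0.09261249750852585), 33.43831253051758)
```

View pics/m.png

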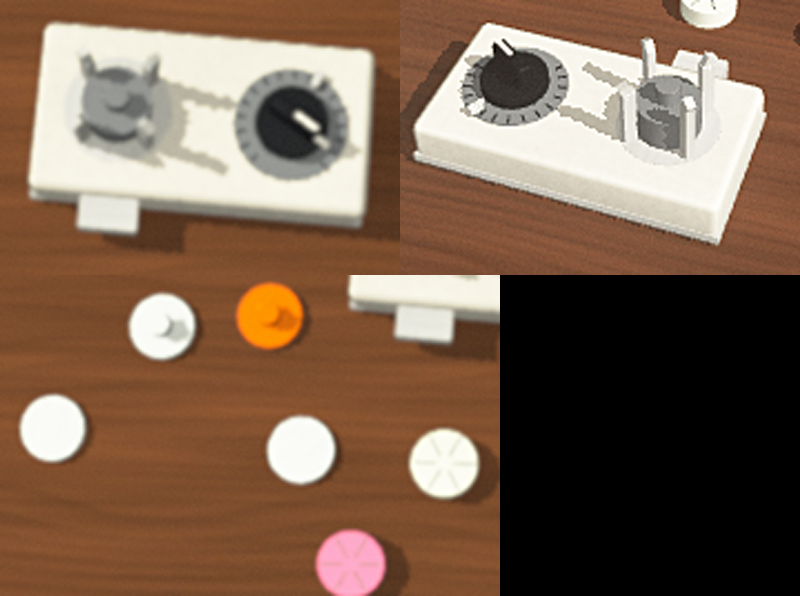

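The crops confirm it: two plain white spacers, the white grooved stone and the white buttoned disc. Pink and orange are look-alikes. The dial's pointer points down-right at (325,143) in the first crop, and the clip is at (318,85). One more measurement of the pocket, clip, pointer and basket, then I'll move.

Run:
```python
from h import *
for n,off,k in(('top',0,0),('scene',0,0)):
    s=snap(n); C=cloud(s); V=s['range_z']>0
    L=np.hypot(C[...,0]-.656,C[...,1]-.048)
    P=C[V&(L<.06)&(C[...,2]>.105)&(C[...,2]<.125)]; print(n,'fins',cv2.minAreaRect(P[:,:2].astype(np.float32)),len(P))
    P=C[V&(L<.025)&(C[...,2]>.090)&(C[...,2]<.103)]; print('button',P.mean(0),cv2.minEnclosingCircle(P[:,:2].astype(np.float32)),len(P))
    Ld=np.hypot(C[...,0]-.6465,C[...,1]+.102)
    P=C[V&(Ld<.05)&(C[...,2]>.08)&(C[...,2]<.095)]; print('bar',cv2.minAreaRect(P[:,:2].astype(np.float32)),P.mean(0),len(P))
    P=C[V&(Ld<.04)&(C[...,2]>.060)&(C[...,2]<.069)]; print('disc',P.mean(0),cv2.minEnclosingCircle(P[:,:2].astype(np.float32)))
    P=C[V&(Ld>.036)&(Ld<.055)&(C[...,2]>.0545)&(C[...,2]<.07)]; 
    a=np.degrees(np.arctan2(P[:,1]+.102,P[:,0]-.6465)); print('clip?',np.histogram(a,36,(-180,180))[0],np.histogram(a,36,(-180,180))[1][0])
    m=V&(C[...,2]>.036)&(C[...,2]<.052)&(C[...,1]<-.2)&(C[...,1]>-.48)&(C[...,0]>.4)&(C[...,0]<.68)&(np.hypot(C[...,0]-.432,C[...,1]+.228)>.05)
    k,l,st,ce=cv2.connectedComponentsWithStats(m.astype(np.uint8),connectivity=8); i=1+np.argmax(st[1:,4])
    print('basket',cv2.minAreaRect(C[l==i][:,:2].astype(np.float32)),st[1:,4])
    for q in((590,222),(664,240),(652,316),(571,299)) if n=='top' else((200,256),(257,289),(182,326),(146,296)): print('corner',p2w(s,np.array(q)/1.25,.045)[0,:2].round(3))
    # dial crop pixel
    if n=='top':
        print('clip',p2w(s,[(382.2,164)],.058)[0],'ptr',p2w(s,[(385,187.2)],.07)[0])
        save(s,'dial.png',(340,150,400,200),12)
```

```text
top fins ((0.6557823419570923, 0.04673370346426964), (0.07000119239091873, 0.07265038788318634), 87.44941711425781) 131
button [0.65485672 0.04652067 0.09699287] ((0.6553682684898376, 0.04697269946336746), 0.011219645850360394) 93
bar ((0.6461504697799683, -0.1035819947719574), (0.04819843918085098, 0.01619865745306015), 52.24785232543945) [ 0.64510528 -0.10293327  0.0874581 ] 165
disc [ 0.64274128 -0.10254625  0.06363291] ((0.6468004584312439, -0.105925552546978), 0.034830283373594284)
clip? [ 0  2  3  1  1  4  3  2  1  0  1  3  1  3  9 15  4  1  2  2  2  2  2  1
  1  3  1  1  1  2  2  3  1  1  2  4] -180.0
basket ((0.581404447555542, -0.3779144585132599), (0.1431901603937149, 0.14169985055923462), 76.82418823242188) [ 88   1 570]
corner [ 0.659 -0.327]
corner [ 0.632 -0.462]
corner [ 0.496 -0.435]
corner [ 0.522 -0.29 ]
clip [ 0.67967284 -0.12592303  0.058     ] ptr [ 0.62589677 -0.13047022  0.07      ]
scene fins ((0.6563783288002014, 0.04861971735954285), (0.0694761723279953, 0.07054565846920013), 87.62203979492188) 164
button [0.6583248  0.04855517 0.09635571] ((0.655602753162384, 0.04963809996843338), 0.012835758738219738) 96
bar ((0.6479360461235046, -0.10124526172876358), (0.04715007171034813, 0.015045149251818657), 53.61983871459961) [ 0.65007289 -0.09962097  0.0871192 ] 145
disc [ 0.65345155 -0.09952914  0.06335534] ((0.6490461826324463, -0.10436242073774338), 0.03545974940061569)
clip? [ 0  0  0  0  0  0  0  0  0  0  0  1  0  0  6 25  0  0  1  0  1  0  0  0
  1  0  0  0  0  0  0  0  0  0  1  0] -180.0
basket ((0.5809155702590942, -0.3768153786659241), (0.1467350423336029, 0.14338451623916626), 77.39707946777344) [666   2   2]
corner [ 0.505 -0.419]
corner [ 0.567 -0.268]
corner [ 0.687 -0.347]
corner [ 0.635 -0.451]
```

View pics/dial.png

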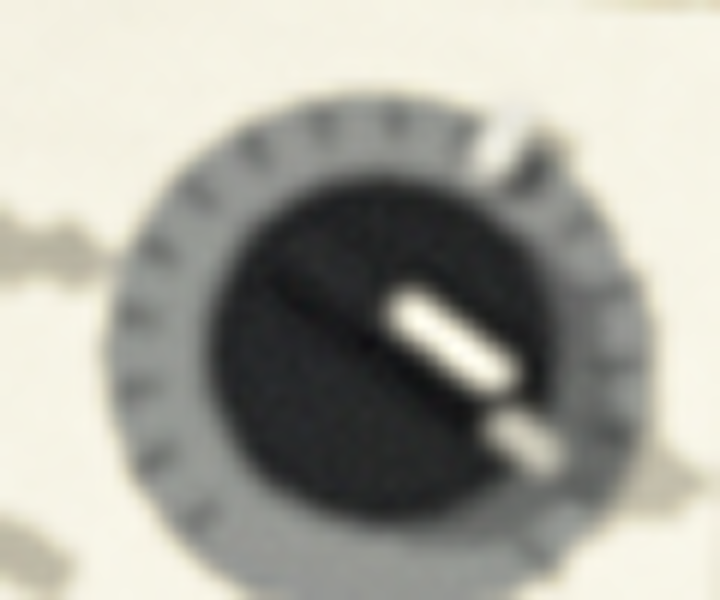

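The crop shows the pointer nib at about (540,455) and the clip at (500,140), with the dial centre near (385,350). Estimates:
- **Pocket:** (0.656, 0.048)
- **Dial axis:** (0.647, -0.102)
- **Mill yaw:** -3.6°

Moving above the plug now.

Call:
send_rows --motion '[[[0.685,-0.896,0,0,0,0.0151,0],[0.685,-0.896,0,0,0,0.0151,0],[0.685,-0.896,0,0,0,0.0151,0],[0.685,-0.896,0,0,0,0.0151,0],[0.685,-0.896,0,0,0,0.0151,0]]]'

```text
time: 0.92
tcp_pos: [0.3144, 0.4958, 0.2483]
ee_rot: [3.142, 0.0, 2.843]
ft_force: [-0.7, -0.1, -0.7]
width: 1.0
grasp_force: 0.0
```

Call:
send_rows --motion '[[[0.685,-0.896,0,0,0,0.0151,0],[0.685,-0.896,0,0,0,0.0151,0],[0.685,-0.896,0,0,0,0.0151,0],[0.685,-0.896,0,0,0,0.0151,0],[0.685,-0.896,0,0,0,0.0151,0]]]'

```text
time: 1.55
tcp_pos: [0.4, 0.3838, 0.2484]
ee_rot: [3.141, 0.0, 2.902]
ft_force: [-0.6, -0.1, -0.2]
width: 1.004
grasp_force: 0.0
```

Call:
send_rows --motion '[[[0.685,-0.896,0,0,0,0.0151,0],[0.685,-0.896,0,0,0,0.0151,0],[0.685,-0.896,0,0,0,0.0151,0],[0.685,-0.896,0,0,0,0.0151,0],[0.685,-0.896,0,0,0,0.0151,0]]]'

```text
time: 2.17
tcp_pos: [0.4856, 0.2719, 0.2484]
ee_rot: [3.141, 0.0, 2.961]
ft_force: [-0.1, 1.1, 0.7]
width: 0.995
grasp_force: 0.0
```

Call:
send_rows --motion '[[[0.685,-0.896,0,0,0,0.0151,0],[0.685,-0.896,0,0,0,0.0151,0],[0.685,-0.896,0,0,0,0.0151,0],[0.685,-0.896,0,0,0,0.0151,0],[0.685,-0.896,0,0,0,0.0151,0]]]'

```text
time: 2.8
tcp_pos: [0.5712, 0.1599, 0.2484]
ee_rot: [3.141, 0.0, 3.021]
ft_force: [-0.2, -0.1, -0.7]
width: 1.0
grasp_force: 0.0
```

Call:
send_rows --motion '[[[0.685,-0.896,0,0,0,0.0151,0],[0.685,-0.896,0,0,0,0.0151,0],[0.685,-0.896,0,0,0,0.0151,0],[0.685,-0.896,0,0,0,0.0151,0],[0.685,-0.896,0,0,0,0.0151,0]]]'

```text
time: 3.42
tcp_pos: [0.6569, 0.048, 0.2483]
ee_rot: [3.141, -0.0, 3.08]
ft_force: [-0.8, -0.2, 0.2]
width: 1.006
grasp_force: 0.0
```

Call:
send_rows --motion '[[[0,0,0,0,0,0,0],[0,0,0,0,0,0,0]]]'

```text
time: 3.68
tcp_pos: [0.656, 0.0496, 0.2481]
ee_rot: [3.141, -0.001, 3.08]
ft_force: [-0.3, 0.8, -0.3]
width: 0.998
grasp_force: 0.0
```

Call:
send_rows --motion '[[[0,0,-1,0,0,0,0],[0,0,-1,0,0,0,0],[0,0,-1,0,0,0,0],[0,0,-1,0,0,0,0],[0,0,-0.8,0,0,0,0]]]'

```text
time: 4.3
tcp_pos: [0.6557, 0.0504, 0.1273]
ee_rot: [3.141, -0.001, 3.081]
ft_force: [0.3, -0.7, 0.3]
width: 1.003
grasp_force: 0.0
```

Call:
send_rows --motion '[[[0,0,-0.6,0,0,0,0],[0,0,-0.6,0,0,0,0],[0,0,-0.6,0,0,0,0],[0,0,-0.4,0,0,0,0],[0,0,0,0,0,0,0]]]'

```text
time: 4.92
tcp_pos: [0.6558, 0.0485, 0.0723]
ee_rot: [-3.141, -0.002, 3.079]
ft_force: [-0.6, -0.3, 1.1]
width: 1.001
grasp_force: 0.0
```

Call:
send_rows --motion '[[[0,0,0,0,0,0,1],[0,0,0,0,0,0,1],[0,0,0,0,0,0,1],[0,0,0,0,0,0,1],[0,0,0,0,0,0,1]]]' --newtons 40

```text
time: 5.55
tcp_pos: [0.6572, 0.0487, 0.0745]
ee_rot: [3.141, 0.002, 3.079]
ft_force: [-0.6, 1.1, 5.3]
width: 0.688
grasp_force: 43.7
```

Call:
send_rows --motion '[[[0,0,0.4,0,0,0,1],[0,0,1,0,0,0,1],[0,0,1,0,0,0,1],[0,0,1,0,0,0,1],[0,0,1,0,0,0,1]]]'

```text
time: 6.18
tcp_pos: [0.6558, 0.0487, 0.1838]
ee_rot: [-3.142, -0.001, 3.079]
ft_force: [-0.1, 1.0, -0.4]
width: 0.686
grasp_force: 44.1
```

Call:
send_rows --motion '[[[0,0,1,0,0,0,1],[0,0,0.6,0,0,0,1],[-0.176,-1,0,0,0,-0.0125,1],[-0.176,-1,0,0,0,-0.0125,1],[-0.176,-1,0,0,0,-0.0125,1]]]'

```text
time: 6.8
tcp_pos: [0.642, -0.0296, 0.2223]
ee_rot: [-3.141, -0.002, 3.047]
ft_force: [1.6, -1.0, -1.2]
width: 0.688
grasp_force: 44.2
```

Call:
send_rows --motion '[[[-0.176,-1,0,0,0,-0.0125,1],[-0.176,-1,0,0,0,-0.0125,1],[-0.176,-1,0,0,0,-0.0125,1],[-0.176,-1,0,0,0,-0.0125,1],[-0.176,-1,0,0,0,-0.0125,1]]]'

```text
time: 7.42
tcp_pos: [0.6209, -0.153, 0.2234]
ee_rot: [3.141, 0.0, 3.0]
ft_force: [-0.4, -0.8, -0.8]
width: 0.687
grasp_force: 44.2
```

Call:
send_rows --motion '[[[-0.176,-1,0,0,0,-0.0125,1],[-0.176,-1,0,0,0,-0.0125,1],[-0.176,-1,0,0,0,-0.0125,1],[-0.176,-1,0,0,0,-0.0125,1],[-0.176,-1,0,0,0,-0.0125,1]]]'

```text
time: 8.05
tcp_pos: [0.5989, -0.278, 0.2233]
ee_rot: [3.142, 0.0, 2.951]
ft_force: [0.2, -0.3, -1.1]
width: 0.69
grasp_force: 44.2
```

Call:
send_rows --motion '[[[-0.176,-1,0,0,0,-0.0125,1],[-0.176,-1,0,0,0,-0.0125,1],[-0.176,-1,0,0,0,-0.0125,1],[-0.176,-1,0,0,0,-0.0125,1],[0,0,0,0,0,0,1]]]'

```text
time: 8.68
tcp_pos: [0.5798, -0.38, 0.2232]
ee_rot: [-3.14, -0.001, 2.908]
ft_force: [-0.1, 0.1, -1.2]
width: 0.69
grasp_force: 44.3
```

Call:
send_rows --motion '[[[0,0,-1,0,0,0,1],[0,0,-1,0,0,0,1],[0,0,-1,0,0,0,1],[0,0,-1,0,0,0,1],[0,0,-1,0,0,0,1]]]'

```text
time: 9.3
tcp_pos: [0.5824, -0.375, 0.0975]
ee_rot: [3.14, 0.0, 2.914]
ft_force: [0.3, -0.0, -0.4]
width: 0.686
grasp_force: 44.3
```

Call:
send_rows --motion '[[[0,0,-1,0,0,0,1],[0,0,-0.8,0,0,0,1],[0,0,-0.6,0,0,0,1],[0,0,-0.4,0,0,0,1],[0,0,0,0,0,0,1]]]'

```text
time: 9.93
tcp_pos: [0.582, -0.3766, 0.0285]
ee_rot: [-3.141, 0.001, 2.912]
ft_force: [-0.2, -0.3, -0.5]
width: 0.686
grasp_force: 44.6
```

Call:
send_rows --motion '[[[0,0,0,0,0,0,0.15],[0,0,0,0,0,0,0.15],[0,0,0,0,0,0,0.15]]]'

```text
time: 10.3
tcp_pos: [0.5818, -0.3765, 0.0287]
ee_rot: [-3.142, 0.001, 2.912]
ft_force: [0.6, -0.2, -0.3]
width: 0.852
grasp_force: 0.0
```

Call:
send_rows --motion '[[[0,0,1,0,0,0,0.15],[0,0,1,0,0,0,0.15],[0,0,1,0,0,0,0.15],[0,0,1,0,0,0,0.15],[0,0,1,0,0,0,0.15]]]'

```text
time: 10.92
tcp_pos: [0.5816, -0.3763, 0.1543]
ee_rot: [3.141, 0.0, 2.912]
ft_force: [0.2, 0.3, 0.1]
width: 0.848
grasp_force: 0.0
```

Run:
```python
from h import *
for n in('top','scene'):
    s=snap(n);C=cloud(s)
    T=dict(spA=(.467,.397),spB=(.4535,.1637),stone=(.442,.032),top=(.564,.298))
    for k,c in T.items():
        uv=w2p(s,[(c[0],c[1],.01)])[0]; print(n,k,blob(s,C,uv,.004,.06,.04))
    save(s,n+'1.png',k=1.25)
```

```text
top spA [0.466, 0.3965, 0.4602, 0.3979, 0.0366, 0.0075, 0.014, 544.0]
top spB [0.4535, 0.1631, 0.4537, 0.1618, 0.0392, 0.0078, 0.0143, 564.0]
top stone [0.4426, 0.0312, 0.4425, 0.0312, 0.039, 0.0217, 0.0301, 600.0]
top top [0.5629, 0.2971, 0.5646, 0.2952, 0.0372, 0.0081, 0.0264, 529.0]
scene spA [0.4676, 0.3979, 0.4668, 0.3995, 0.0323, 0.0073, 0.0121, 448.0]
scene spB [0.4545, 0.1642, 0.4535, 0.1636, 0.0317, 0.0072, 0.0116, 376.0]
scene stone [0.4503, 0.0342, 0.4434, 0.0329, 0.0321, 0.0206, 0.0259, 463.0]
scene top [0.569, 0.2984, 0.5646, 0.2991, 0.0311, 0.008, 0.0272, 516.0]
```

View pics/top1.png

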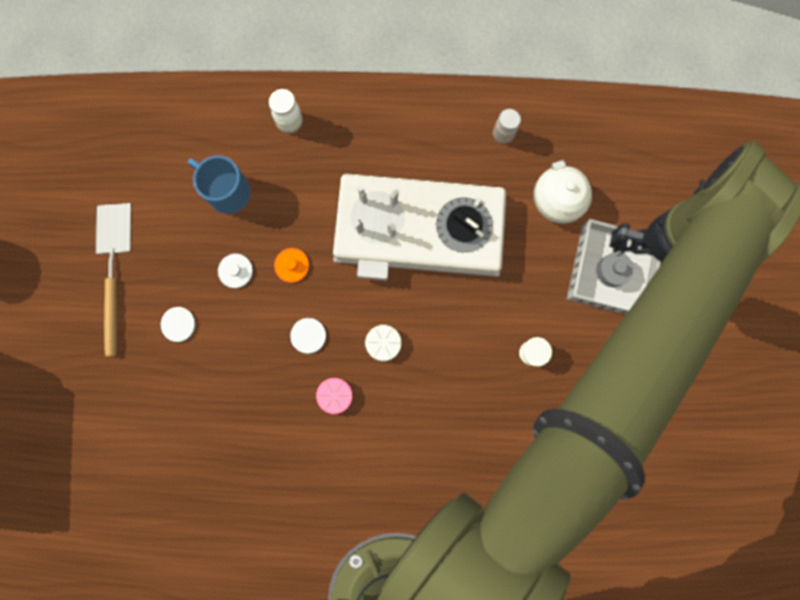

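Plug sits in the basket at (622,268); the loose parts haven't moved. Next, the lower stone at (0.4425, 0.032).

Call:
send_rows --motion '[[[-0.326,0.962,0,0,0,0.0125,0.05],[-0.326,0.962,0,0,0,0.0125,0.05],[-0.326,0.962,0,0,0,0.0125,0.05],[-0.326,0.962,0,0,0,0.0125,0.05],[-0.326,0.962,0,0,0,0.0125,0.05]]]'

```text
time: 11.65
tcp_pos: [0.5401, -0.2551, 0.1524]
ee_rot: [3.141, -0.001, 2.962]
ft_force: [0.6, -0.3, -0.2]
width: 0.947
grasp_force: 0.0
```

Call:
send_rows --motion '[[[-0.326,0.962,0,0,0,0.0125,0.05],[-0.326,0.962,0,0,0,0.0125,0.05],[-0.326,0.962,0,0,0,0.0125,0.05],[-0.326,0.962,0,0,0,0.0125,0.05],[-0.326,0.962,0,0,0,0.0125,0.05]]]'

```text
time: 12.28
tcp_pos: [0.4993, -0.1349, 0.1525]
ee_rot: [3.141, -0.001, 3.011]
ft_force: [0.4, -0.1, -0.5]
width: 0.951
grasp_force: 0.0
```

Call:
send_rows --motion '[[[-0.326,0.962,0,0,0,0.0125,0.05],[-0.326,0.962,0,0,0,0.0125,0.05],[-0.326,0.962,0,0,0,0.0125,0.05],[-0.326,0.962,0,0,0,0.0125,0.05],[-0.326,0.962,0,0,0,0.0125,0.05]]]'

```text
time: 12.9
tcp_pos: [0.4585, -0.0148, 0.1526]
ee_rot: [3.142, -0.001, 3.06]
ft_force: [1.0, 0.1, -0.2]
width: 0.95
grasp_force: 0.0
```

Call:
send_rows --motion '[[[-0.326,0.962,0,0,0,0.0125,0.05],[-0.326,0.962,0,0,0,0.0125,0.05],[0,0,-1,0,0,0,0.05],[0,0,-1,0,0,0,0.05],[0,0,-1,0,0,0,0.05]]]'

```text
time: 13.52
tcp_pos: [0.4425, 0.0325, 0.077]
ee_rot: [3.141, -0.0, 3.08]
ft_force: [-0.2, 0.0, -0.2]
width: 0.95
grasp_force: 0.0
```

Call:
send_rows --motion '[[[0,0,-0.8,0,0,0,0.05],[0,0,-0.6,0,0,0,0.05],[0,0,-0.4,0,0,0,0.05],[0,0,0,0,0,0,0.05]]]'

```text
time: 14.02
tcp_pos: [0.4426, 0.0323, 0.0328]
ee_rot: [-3.141, -0.001, 3.079]
ft_force: [0.5, -0.3, 1.3]
width: 0.947
grasp_force: 0.0
```

Call:
send_rows --motion '[[[0,0,-0.2,0,0,0,0.05],[0,0,-0.2,0,0,0,0.05],[0,0,0,0,0,0,0.05]]]'

```text
time: 14.4
tcp_pos: [0.4428, 0.0325, 0.0231]
ee_rot: [-3.142, -0.0, 3.079]
ft_force: [0.3, -0.5, -0.2]
width: 0.946
grasp_force: 0.0
```

Call:
send_rows --motion '[[[0,0,0,0,0,0,1],[0,0,0,0,0,0,1],[0,0,0,0,0,0,1],[0,0,0,0,0,0,1],[0,0,0,0,0,0,1]]]'

```text
time: 15.02
tcp_pos: [0.4433, 0.0325, 0.024]
ee_rot: [3.141, 0.0, 3.079]
ft_force: [-1.9, -0.0, 4.8]
width: 0.683
grasp_force: 42.2
```

```bash
python3 -c "
from h import *
s=bot.get_state();print(s['tcp_pos'],s['ft_force'],s['width'],s['ee_rot'])"
```

```text
[0.44330647 0.03250604 0.024029  ] [-1.88069188 -0.04690257  4.82213879] 0.6834274247599171 [3.14124543e+00 3.56066302e-04 3.07931727e+00]
```

Call:
send_rows --motion '[[[0,0,0.4,0,0,0,1],[0,0,1,0,0,0,1],[0,0,1,0,0,0,1],[0,0,1,0,0,0,1],[0,0,1,0,0,0,1]]]'

```text
time: 15.65
tcp_pos: [0.4428, 0.0324, 0.1345]
ee_rot: [3.141, 0.0, 3.079]
ft_force: [1.2, 0.4, -1.2]
width: 0.682
grasp_force: 43.3
```

Call:
send_rows --motion '[[[0,0,1,0,0,0,1],[0,0,0.6,0,0,0,1],[0.853,0.061,0,0,0,0,1],[0.853,0.061,0,0,0,0,1],[0.853,0.061,0,0,0,0,1]]]'

```text
time: 16.27
tcp_pos: [0.5073, 0.037, 0.1732]
ee_rot: [-3.142, -0.001, 3.079]
ft_force: [0.6, -0.2, -0.8]
width: 0.681
grasp_force: 43.4
```

Call:
send_rows --motion '[[[0.853,0.061,0,0,0,0,1],[0.853,0.061,0,0,0,0,1],[0.853,0.061,0,0,0,0,1],[0.853,0.061,0,0,0,0,1],[0.853,0.061,0,0,0,0,1]]]'

```text
time: 16.9
tcp_pos: [0.6139, 0.0448, 0.1728]
ee_rot: [-3.141, -0.001, 3.079]
ft_force: [-0.5, -0.0, -1.0]
width: 0.685
grasp_force: 43.4
```

Call:
send_rows --motion '[[[0.853,0.061,0,0,0,0,1],[0.853,0.061,0,0,0,0,1],[0,0,0,0,0,0,1],[0,0,0,0,0,0,1]]]'

```text
time: 17.4
tcp_pos: [0.6554, 0.0476, 0.1728]
ee_rot: [-3.141, -0.002, 3.079]
ft_force: [0.7, -0.9, -0.9]
width: 0.679
grasp_force: 43.4
```

Run:
```python
from h import *
P=[];
for n in('top','scene'):
    s=snap(n);C=cloud(s);V=s['range_z']>0
    L=np.hypot(C[...,0]-.656,C[...,1]-.048)
    p=C[V&(L<.06)&(C[...,2]>.105)&(C[...,2]<.125)]; print(n,'fins',len(p),p.min(0),p.max(0),cv2.minAreaRect(p[:,:2].astype(np.float32)))
    save(s,n+'2.png',(220,100,420,250) if n=='top' else (270,200,430,320),4 if n=='top' else 5)
    for z in(.149,.171):
      print('stone circle px',z,w2p(s,[(.656,.048,z),(.626,.048,z),(.686,.048,z)]).round(1).tolist())
```

```text
Traceback (most recent call last):
ValueError: zero-size array to reduction operation minimum which has no identity
```

Call:
send_rows --motion '[[[0,0,-0.8,0,0,0,1],[0,0,-0.6,0,0,0,1],[0,0,-0.3,0,0,0,1],[0,0,-0.3,0,0,0,1],[0,0,0,0,0,0,1]]]'

```text
time: 18.08
tcp_pos: [0.656, 0.0477, 0.1227]
ee_rot: [-3.141, -0.001, 3.079]
ft_force: [0.2, 0.0, -1.5]
width: 0.68
grasp_force: 43.4
```

Call:
send_rows --motion '[[[0,0,-0.2,0,0,0,1],[0,0,-0.2,0,0,0,1],[0,0,0,0,0,0,1]]]'

```text
time: 18.45
tcp_pos: [0.656, 0.0477, 0.1128]
ee_rot: [-3.142, -0.001, 3.079]
ft_force: [0.5, 0.3, -1.7]
width: 0.681
grasp_force: 43.4
```

It's past the fin tops with no contact force. Lowering it to the floor and releasing.

Call:
send_rows --motion '[[[0,0,-0.5,0,0,0,1],[0,0,-0.5,0,0,0,1],[0,0,-0.35,0,0,0,1],[0,0,-0.2,0,0,0,1],[0,0,0,0,0,0,1]]]'

```text
time: 19.08
tcp_pos: [0.6564, 0.0477, 0.0745]
ee_rot: [3.142, 0.0, 3.079]
ft_force: [0.9, -0.4, -2.0]
width: 0.682
grasp_force: 43.6
```

Call:
send_rows --motion '[[[0,0,0,0,0,0,0.1],[0,0,0,0,0,0,0.1],[0,0,0,0,0,0,0.1]]]'

```text
time: 19.45
tcp_pos: [0.6565, 0.0477, 0.0749]
ee_rot: [3.141, 0.001, 3.079]
ft_force: [0.8, -0.9, 0.1]
width: 0.898
grasp_force: 0.0
```

Call:
send_rows --motion '[[[0,0,1,0,0,0,0.05],[0,0,1,0,0,0,0.05],[0,0,1,0,0,0,0.05],[0,0,1,0,0,0,0.05]]]'

```text
time: 19.95
tcp_pos: [0.6563, 0.0477, 0.1755]
ee_rot: [3.141, 0.0, 3.079]
ft_force: [-0.4, -0.1, -1.7]
width: 0.952
grasp_force: 0.0
```

Call:
send_rows --motion '[[[-0.9,0.515,0,0,0,0,0.05],[-0.9,0.515,0,0,0,0,0.05],[-0.9,0.515,0,0,0,0,0.05],[-0.9,0.515,0,0,0,0,0.05],[-0.9,0.515,0,0,0,0,0.05]]]'

```text
time: 20.58
tcp_pos: [0.5432, 0.1125, 0.1748]
ee_rot: [3.141, 0.001, 3.079]
ft_force: [-0.5, -0.1, 0.3]
width: 0.949
grasp_force: 0.0
```

Call:
send_rows --motion '[[[-0.9,0.515,0,0,0,0,0.05],[-0.9,0.515,0,0,0,0,0.05],[-0.9,0.515,0,0,0,0,0.05],[-0.9,0.515,0,0,0,0,0.05],[0,0,0,0,0,0,0.05]]]'

```text
time: 21.2
tcp_pos: [0.4527, 0.1648, 0.1749]
ee_rot: [3.141, 0.0, 3.082]
ft_force: [0.2, -0.5, 0.4]
width: 0.951
grasp_force: 0.0
```

Run:
```python
from h import *
print(bot.get_state()['tcp_pos'])
for n in('top','scene'):
    s=snap(n);C=cloud(s);V=s['range_z']>0
    T=dict(spA=(.467,.397),spB=(.4535,.1637),top=(.564,.298))
    for k,c in T.items():
        uv=w2p(s,[(c[0],c[1],.01)])[0]; print(n,k,blob(s,C,uv,.004,.06,.04))
    L=np.hypot(C[...,0]-.656,C[...,1]-.048); p=C[V&(L<.024)]; print('pocket z',np.percentile(p[:,2],[10,50,90]))
    p=C[V&(L<.045)&(C[...,2]>.068)&(C[...,2]<.078)]; print(p.mean(0),cv2.minEnclosingCircle(p[:,:2].astype(np.float32)))
```

```text
[0.45266246 0.16479778 0.1748761 ]
top spA [0.4653, 0.3976, 0.4616, 0.4008, 0.0356, 0.0075, 0.0151, 503.0]
top spB [0.4393, 0.1515, 0.4331, 0.1462, 0.0331, 0.008, 0.0127, 159.0]
top top [0.5952, 0.3129, 0.5982, 0.3145, 0.0361, 0.0061, 0.0102, 22.0]
pocket z [0.06878838 0.07127635 0.07426822]
[0.65518775 0.04681036 0.07165979] ((0.6551138758659363, 0.04757082834839821), 0.04392845183610916)
scene spA [0.4677, 0.3978, 0.4658, 0.3962, 0.0323, 0.0075, 0.0119, 450.0]
scene spB [0.4549, 0.1644, 0.454, 0.1632, 0.0309, 0.0072, 0.0116, 377.0]
scene top [0.5692, 0.2983, 0.5656, 0.2945, 0.0349, 0.0079, 0.0272, 522.0]
pocket z [-0.75355812  0.07039002  0.07254775]
[0.65728388 0.04536912 0.07159743] ((0.6555550694465637, 0.047933101654052734), 0.04434856399893761)
```

Call:
send_rows --motion '[[[0,0,-1,0,0,0,0.05],[0,0,-1,0,0,0,0.05],[0,0,-1,0,0,0,0.05],[0,0,-1,0,0,0,0.05],[0,0,-0.8,0,0,0,0.05]]]'

```text
time: 21.92
tcp_pos: [0.4547, 0.1625, 0.0536]
ee_rot: [-3.141, 0.0, 3.078]
ft_force: [-0.2, 0.8, 0.7]
width: 0.947
grasp_force: 0.0
```

Call:
send_rows --motion '[[[0,0,-0.6,0,0,0,0.05],[0,0,-0.4,0,0,0,0.05],[0,0,-0.2,0,0,0,0.05],[0,0,0,0,0,0,0.05]]]'

```text
time: 22.42
tcp_pos: [0.454, 0.1636, 0.0247]
ee_rot: [3.141, 0.0, 3.079]
ft_force: [-0.3, -0.1, 0.1]
width: 0.95
grasp_force: 0.0
```

Call:
send_rows --motion '[[[0,0,0,0,0,0,1],[0,0,0,0,0,0,1],[0,0,0,0,0,0,1],[0,0,0,0,0,0,1],[0,0,0,0,0,0,1]]]'

```text
time: 23.05
tcp_pos: [0.4543, 0.1637, 0.0251]
ee_rot: [3.141, 0.001, 3.079]
ft_force: [0.1, -0.8, 4.1]
width: -0.002
grasp_force: 2.1
```

The fingers shut above the disc, so the tips sit farther back when open. I'll back off, pre-open to about 68 mm and feel for the counter.

Call:
send_rows --motion '[[[0,0,0.8,0,0,0,0.18],[0,0,0,0,0,0,0.18],[0,0,0,0,0,0,0.18],[0,0,0,0,0,0,0.18],[0,0,0,0,0,0,0.18]]]'

```text
time: 23.68
tcp_pos: [0.4534, 0.1634, 0.0441]
ee_rot: [-3.141, -0.001, 3.079]
ft_force: [0.8, 0.9, -0.3]
width: 0.816
grasp_force: 0.0
```

Run:
```python
from h import *
print(bot.get_state()['tcp_pos'],bot.get_state()['width'])
s=snap('scene');C=cloud(s)
print(blob(s,C,w2p(s,[(.4538,.1636,.008)])[0],.004,.0095,.04))
save(s,'s3.png',(340,190,460,290),6)
```

```text
[0.453429   0.16341582 0.04405803] 0.8156355417766435
[0.4546, 0.1645, 0.4533, 0.1647, 0.031, 0.0072, 0.0095, 356.0]
```

View pics/s3.png

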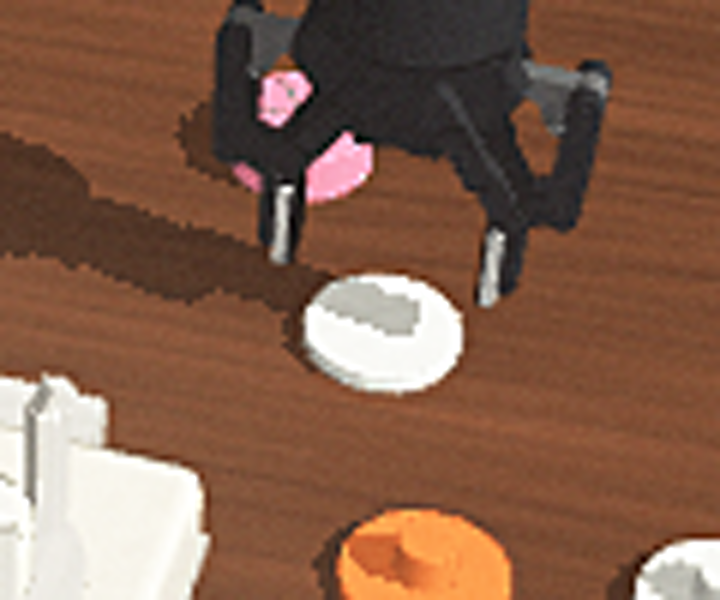

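The disc hasn't moved; it's at (385,335) in the crop, between the open fingers. Feeling downwards.

Call:
send_rows --motion '[[[0,0,-0.6,0,0,0,0.18],[0,0,-0.4,0,0,0,0.18],[0,0,-0.12,0,0,0,0.18],[0,0,0,0,0,0,0.18]]]'

```text
time: 24.22
tcp_pos: [0.4535, 0.1634, 0.0161]
ee_rot: [-3.141, -0.001, 3.079]
ft_force: [0.6, 0.3, 0.2]
width: 0.823
grasp_force: 0.0
```

Call:
send_rows --motion '[[[0,0,-0.08,0,0,0,0.18],[0,0,-0.08,0,0,0,0.18],[0,0,0,0,0,0,0.18]]]'

```text
time: 24.6
tcp_pos: [0.4538, 0.1636, 0.0126]
ee_rot: [3.142, 0.0, 3.079]
ft_force: [0.1, -0.7, -0.0]
width: 0.823
grasp_force: 0.0
```

Call:
send_rows --motion '[[[0,0,-0.06,0,0,0,0.18],[0,0,0,0,0,0,0.18]]]'

```text
time: 24.85
tcp_pos: [0.4538, 0.1636, 0.0111]
ee_rot: [3.142, -0.0, 3.079]
ft_force: [-0.5, 0.4, -0.1]
width: 0.818
grasp_force: 0.0
```

Call:
send_rows --motion '[[[0,0,0,0,0,0,1],[0,0,0,0,0,0,1],[0,0,0,0,0,0,1],[0,0,0,0,0,0,1]]]'

```text
time: 25.35
tcp_pos: [0.4546, 0.1641, 0.0125]
ee_rot: [3.14, 0.001, 3.079]
ft_force: [-2.9, -0.8, 9.7]
width: 0.683
grasp_force: 47.4
```

Call:
send_rows --motion '[[[0,0,0.3,0,0,0,1],[0,0,0.7,0,0,0,1],[0,0,1,0,0,0,1],[0,0,1,0,0,0,1],[0,0,1,0,0,0,1]]]'

```text
time: 25.98
tcp_pos: [0.4536, 0.1634, 0.1119]
ee_rot: [-3.141, -0.0, 3.079]
ft_force: [-0.1, 0.7, -0.3]
width: 0.68
grasp_force: 42.9
```

Call:
send_rows --motion '[[[0,0,1,0,0,0,1],[0,0,1,0,0,0,1],[0.9,-0.515,0,0,0,0,1],[0.9,-0.515,0,0,0,0,1],[0.9,-0.515,0,0,0,0,1]]]'

```text
time: 26.6
tcp_pos: [0.5218, 0.1245, 0.1612]
ee_rot: [3.142, 0.0, 3.079]
ft_force: [0.3, 0.8, 0.4]
width: 0.68
grasp_force: 42.9
```

Call:
send_rows --motion '[[[0.9,-0.515,0,0,0,0,1],[0.9,-0.515,0,0,0,0,1],[0.9,-0.515,0,0,0,0,1],[0.9,-0.515,0,0,0,0,1],[0.9,-0.515,0,0,0,0,1]]]'

```text
time: 27.22
tcp_pos: [0.6342, 0.0602, 0.1609]
ee_rot: [-3.142, -0.001, 3.079]
ft_force: [0.4, 0.1, -0.3]
width: 0.675
grasp_force: 42.9
```

Call:
send_rows --motion '[[[0.9,-0.515,0,0,0,0,1],[0,0,0,0,0,0,1],[0,0,0,0,0,0,1]]]'

```text
time: 27.6
tcp_pos: [0.6555, 0.0483, 0.1607]
ee_rot: [3.141, -0.001, 3.08]
ft_force: [-0.9, 0.9, -0.1]
width: 0.677
grasp_force: 42.9
```

Run:
```python
from h import *
print(bot.get_state()['tcp_pos'],bot.get_state()['width'])
s=snap('scene');C=cloud(s)
print('old place',blob(s,C,w2p(s,[(.4538,.1636,.008)])[0],.004,.0095,.04))
save(s,'s4.png',(270,190,430,310),5)
```

```text
[0.65548834 0.04827961 0.16070367] 0.6769883927103724
old place None
```

View pics/s4.png

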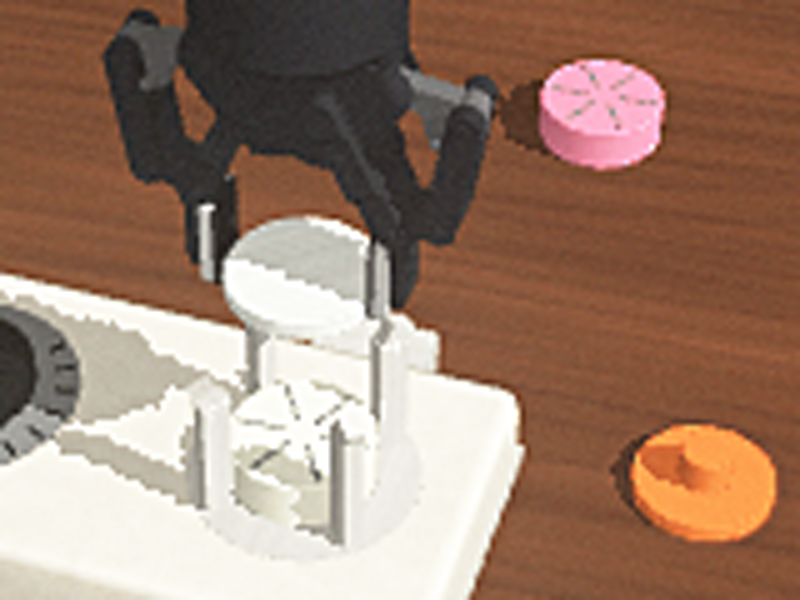

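The disc is held at (305,275), above the stone at (305,435). I'll check its tilt.

```bash
cat >> h.py <<'E'
def plane(s,C,c,z0,z1,rad=.026):
    m=(np.hypot(C[...,0]-c[0],C[...,1]-c[1])<rad)&(C[...,2]>z0)&(C[...,2]<z1)&(s['range_z']>0)&(s['img'].min(2)>90)
    P=C[m]
    for _ in range(4):
        a=np.linalg.lstsq(np.c_[P[:,:2]-c,np.ones(len(P))],P[:,2],rcond=None)[0]
        r=P[:,2]-np.c_[P[:,:2]-c,np.ones(len(P))]@a; P=P[abs(r)<max(2.5*r.std(),.001)]
    return 'tilt x,y deg',np.degrees(a[:2]).round(1),'z',a[2].round(4),len(P),P.mean(0).round(4),P.min(0).round(3),P.max(0).round(3)
E
python3 - <<'E'
from h import *
s=snap('scene');C=cloud(s)
print(plane(s,C,(.656,.048),.13,.19)); print(plane(s,C,(.575,.197),.004,.02,.012),plane(s,C,(.656,.048),.06,.08))
E
```

```text
('tilt x,y deg', array([ 0. , -0.3]), 'z', np.float64(0.1557), 409, array([0.6564, 0.0481, 0.1557]), array([0.631, 0.022, 0.153]), array([0.681, 0.074, 0.158]))
  ret = _var(a, axis=axis, dtype=dtype, out=out, ddof=ddof,
  arrmean = um.true_divide(arrmean, div, out=arrmean,
  ret = ret.dtype.type(ret / rcount)
h.py:43: RuntimeWarning: Mean of empty slice.
  return 'tilt x,y deg',np.degrees(a[:2]).round(1),'z',a[2].round(4),len(P),P.mean(0).round(4),P.min(0).round(3),P.max(0).round(3)
  ret = um.true_divide(
Traceback (most recent call last):
  File "h.py", line 43, in plane
    return 'tilt x,y deg',np.degrees(a[:2]).round(1),'z',a[2].round(4),len(P),P.mean(0).round(4),P.min(0).round(3),P.max(0).round(3)
                                                                                                 ~~~~~^^^
ValueError: zero-size array to reduction operation minimum which has no identity
```

The disc is flat and centred. Inserting it.

Call:
send_rows --motion '[[[0,0,-0.6,0,0,0,1],[0,0,-0.5,0,0,0,1],[0,0,-0.3,0,0,0,1],[0,0,-0.3,0,0,0,1],[0,0,0,0,0,0,1]]]'

```text
time: 28.32
tcp_pos: [0.6558, 0.0477, 0.1177]
ee_rot: [-3.141, -0.001, 3.079]
ft_force: [-0.5, -0.3, -0.3]
width: 0.678
grasp_force: 42.9
```

Call:
send_rows --motion '[[[0,0,-0.4,0,0,0,1],[0,0,-0.4,0,0,0,1],[0,0,-0.3,0,0,0,1],[0,0,-0.2,0,0,0,1],[0,0,0,0,0,0,1]]]'

```text
time: 28.95
tcp_pos: [0.656, 0.0477, 0.0855]
ee_rot: [-3.141, -0.001, 3.079]
ft_force: [-0.2, -0.5, -0.8]
width: 0.679
grasp_force: 42.9
```

Call:
send_rows --motion '[[[0,0,0,0,0,0,0.1],[0,0,0,0,0,0,0.1],[0,0,0,0,0,0,0.1]]]'

```text
time: 29.32
tcp_pos: [0.6565, 0.0477, 0.0865]
ee_rot: [3.141, 0.001, 3.079]
ft_force: [-0.0, -0.2, 0.0]
width: 0.899
grasp_force: 0.0
```

Call:
send_rows --motion '[[[0,0,0.6,0,0,0,0.1],[0,0,1,0,0,0,0.1],[0,0,1,0,0,0,0.1],[0,0,0.4,0,0,0,0.1],[-0.54,1,0,0,0,0,0.1]]]'

```text
time: 29.95
tcp_pos: [0.6441, 0.0698, 0.1628]
ee_rot: [-3.14, 0.003, 3.075]
ft_force: [-0.0, 1.0, -0.1]
width: 0.9
grasp_force: 0.0
```

Call:
send_rows --motion '[[[-0.54,1,0,0,0,0,0.1],[-0.54,1,0,0,0,0,0.1],[-0.54,1,0,0,0,0,0.1],[-0.54,1,0,0,0,0,0.1],[-0.54,1,0,0,0,0,0.1]]]'

```text
time: 30.58
tcp_pos: [0.5746, 0.1984, 0.1611]
ee_rot: [-3.142, -0.0, 3.079]
ft_force: [-0.6, 1.3, 0.7]
width: 0.901
grasp_force: 0.0
```

Run:
```python
from h import *
print(bot.get_state()['tcp_pos'])
for n in('top','scene'):
    s=snap(n);C=cloud(s)
    T=dict(spA=(.467,.397),top=(.564,.298))
    for k,c in T.items():
        uv=w2p(s,[(c[0],c[1],.01)])[0]; print(n,k,blob(s,C,uv,.004,.06,.04))
    try: print('stack',plane(s,C,(.656,.048),.06,.1))
    except Exception: print('hidden')
```

```text
[0.57460618 0.19844974 0.16106928]
top spA [0.466, 0.396, 0.4667, 0.3957, 0.0389, 0.0078, 0.014, 550.0]
top top None
stack ('tilt x,y deg', array([ 0.4, -1.5]), 'z', np.float64(0.0793), 457, array([0.6557, 0.0479, 0.0793]), array([0.63 , 0.022, 0.075]), array([0.681, 0.073, 0.084]))
scene spA [0.4676, 0.3976, 0.466, 0.3978, 0.0311, 0.0075, 0.0124, 447.0]
scene top [0.569, 0.2983, 0.5642, 0.2989, 0.0314, 0.0082, 0.0271, 516.0]
stack ('tilt x,y deg', array([-0. , -0.5]), 'z', np.float64(0.0793), 332, array([0.6555, 0.0453, 0.0794]), array([0.631, 0.023, 0.076]), array([0.681, 0.074, 0.082]))
```

Call:
send_rows --motion '[[[-0.54,0.996,0,0,0,0,0.18],[-0.54,0.996,0,0,0,0,0.18],[-0.54,0.996,0,0,0,0,0.18],[-0.54,0.996,0,0,0,0,0.18],[-0.54,0.996,0,0,0,0,0.18]]]'

```text
time: 31.3
tcp_pos: [0.508, 0.3219, 0.1611]
ee_rot: [-3.141, 0.0, 3.078]
ft_force: [-0.1, -0.6, 0.4]
width: 0.822
grasp_force: 0.0
```

Call:
send_rows --motion '[[[-0.54,0.996,0,0,0,0,0.18],[-0.54,0.996,0,0,0,0,0.18],[-0.54,0.996,0,0,0,0,0.18],[0,0,0,0,0,0,0.18],[0,0,0,0,0,0,0.18]]]'

```text
time: 31.92
tcp_pos: [0.4684, 0.3954, 0.161]
ee_rot: [-3.14, 0.001, 3.078]
ft_force: [-0.1, -1.0, 0.1]
width: 0.822
grasp_force: 0.0
```

Run:
```python
from h import *
print(bot.get_state()['tcp_pos'])
s=snap('scene');C=cloud(s)
print('spA',blob(s,C,w2p(s,[(.467,.397,.01)])[0],.004,.0095,.04))
```

```text
[0.4683601  0.39538503 0.16097798]
spA [0.4677, 0.3978, 0.4663, 0.3989, 0.0315, 0.0073, 0.0095, 419.0]
```

Call:
send_rows --motion '[[[0,0,-1,0,0,0,0.18],[0,0,-1,0,0,0,0.18],[0,0,-1,0,0,0,0.18],[0,0,-1,0,0,0,0.18],[0,0,-0.7,0,0,0,0.18]]]'

```text
time: 32.6
tcp_pos: [0.4681, 0.3951, 0.0424]
ee_rot: [-3.14, -0.0, 3.077]
ft_force: [0.1, 0.6, 0.0]
width: 0.822
grasp_force: 0.0
```

Call:
send_rows --motion '[[[0,0,-0.5,0,0,0,0.18],[0,0,-0.3,0,0,0,0.18],[0,0,0,0,0,0,0.18],[0,0,0,0,0,0,0.18]]]'

```text
time: 33.1
tcp_pos: [0.4678, 0.3974, 0.0243]
ee_rot: [3.141, 0.001, 3.079]
ft_force: [0.1, -0.1, -0.8]
width: 0.824
grasp_force: 0.0
```

Call:
send_rows --motion '[[[-0.03,0,-0.25,0,0,0,0.18],[0,0,-0.18,0,0,0,0.18],[0,0,0,0,0,0,0.18]]]'

```text
time: 33.48
tcp_pos: [0.4662, 0.3966, 0.0123]
ee_rot: [-3.141, -0.001, 3.079]
ft_force: [-1.1, -0.2, 0.5]
width: 0.817
grasp_force: 0.0
```

Call:
send_rows --motion '[[[0,0,0,0,0,0,1],[0,0,0,0,0,0,1],[0,0,0,0,0,0,1],[0,0,0,0,0,0,1]]]'

```text
time: 33.98
tcp_pos: [0.4669, 0.3972, 0.0133]
ee_rot: [3.141, 0.001, 3.079]
ft_force: [-0.4, -0.1, 3.2]
width: 0.673
grasp_force: 43.1
```

Call:
send_rows --motion '[[[0,0,0.3,0,0,0,1],[0,0,0.7,0,0,0,1],[0,0,1,0,0,0,1],[0,0,1,0,0,0,1],[0,0,1,0,0,0,1]]]'

```text
time: 34.6
tcp_pos: [0.4666, 0.3969, 0.1148]
ee_rot: [3.141, 0.001, 3.079]
ft_force: [-0.2, -0.2, -0.2]
width: 0.675
grasp_force: 42.8
```

Call:
send_rows --motion '[[[0,0,1,0,0,0,1],[0,0,1,0,0,0,1],[0,0,0,0,0,0,1],[0,0,0,0,0,0,1]]]'

```text
time: 35.1
tcp_pos: [0.4661, 0.3965, 0.1623]
ee_rot: [-3.141, -0.001, 3.079]
ft_force: [0.3, -0.0, -0.7]
width: 0.676
grasp_force: 42.9
```

Run:
```python
from h import *
p=bot.get_state()['tcp_pos'];print(p)
s=snap('scene');C=cloud(s)
print(plane(s,C,p[:2],p[2]-.03,p[2]+.03,.03))
```

```text
[0.46613634 0.39654459 0.16227624]
('tilt x,y deg', array([-0.6,  0.2]), 'z', np.float64(0.156), 468, array([0.4677, 0.3964, 0.156 ]), array([0.437, 0.367, 0.153]), array([0.495, 0.424, 0.159]))
```

Call:
send_rows --motion '[[[0.542,-0.997,0,0,0,0,1],[0.542,-0.997,0,0,0,0,1],[0.542,-0.997,0,0,0,0,1],[0.542,-0.997,0,0,0,0,1],[0.542,-0.997,0,0,0,0,1]]]'

```text
time: 35.78
tcp_pos: [0.5339, 0.2711, 0.1613]
ee_rot: [-3.14, -0.002, 3.079]
ft_force: [0.1, -0.9, -1.1]
width: 0.678
grasp_force: 42.9
```

Call:
send_rows --motion '[[[0.542,-0.997,0,0,0,0,1],[0.542,-0.997,0,0,0,0,1],[0.542,-0.997,0,0,0,0,1],[0.542,-0.997,0,0,0,0,1],[0.542,-0.997,0,0,0,0,1]]]'

```text
time: 36.4
tcp_pos: [0.6016, 0.1466, 0.1612]
ee_rot: [-3.141, -0.002, 3.079]
ft_force: [0.6, 0.0, -0.5]
width: 0.676
grasp_force: 42.9
```

Call:
send_rows --motion '[[[0.542,-0.997,0,0,0,0,1],[0.542,-0.997,0,0,0,0,1],[0.542,-0.997,0,0,0,0,1],[0.542,-0.997,0,0,0,0,1],[0,0,0,0,0,0,1]]]'

```text
time: 37.02
tcp_pos: [0.6562, 0.0442, 0.1612]
ee_rot: [-3.139, -0.002, 3.074]
ft_force: [0.1, 0.4, -1.0]
width: 0.678
grasp_force: 42.9
```

Call:
send_rows --motion '[[[0,0,0,0,0,0,1],[0,0,0,0,0,0,1]]]'

```text
time: 37.28
tcp_pos: [0.6556, 0.0497, 0.1623]
ee_rot: [3.141, -0.001, 3.081]
ft_force: [1.0, 0.5, -0.8]
width: 0.677
grasp_force: 42.9
```

Run:
```python
from h import *
p=bot.get_state()['tcp_pos'];print(p)
s=snap('scene');C=cloud(s)
print(plane(s,C,(.656,.048),.13,.19))
m=(abs(C[...,2]-.156)<.006)&(np.hypot(C[...,0]-.656,C[...,1]-.048)<.036)&(s['img'].min(2)>90)
print(cv2.minEnclosingCircle(C[m][:,:2].astype(np.float32)))
```

```text
[0.65563167 0.04965878 0.16231678]
('tilt x,y deg', array([-0.1, -0. ]), 'z', np.float64(0.1564), 396, array([0.6566, 0.0479, 0.1564]), array([0.63 , 0.022, 0.154]), array([0.682, 0.074, 0.159]))
((0.6596169471740723, 0.04813919588923454), 0.034615274518728256)
```

Call:
send_rows --motion '[[[0,0,0,0,0,0,1],[0,0,-0.6,0,0,0,1],[0,0,-0.3,0,0,0,1],[0,0,-0.2,0,0,0,1],[0,0,0,0,0,0,1]]]'

```text
time: 37.95
tcp_pos: [0.6559, 0.0479, 0.1346]
ee_rot: [-3.141, -0.001, 3.079]
ft_force: [-0.7, -0.2, -0.9]
width: 0.674
grasp_force: 42.9
```

Call:
send_rows --motion '[[[0,0,-0.3,0,0,0,1],[0,0,-0.3,0,0,0,1],[0,0,-0.3,0,0,0,1],[0,0,0,0,0,0,1]]]'

```text
time: 38.45
tcp_pos: [0.6556, 0.0479, 0.1118]
ee_rot: [-3.141, -0.002, 3.079]
ft_force: [0.2, 0.2, -0.7]
width: 0.679
grasp_force: 42.9
```

Call:
send_rows --motion '[[[0,0,-0.3,0,0,0,1],[0,0,-0.25,0,0,0,1],[0,0,-0.15,0,0,0,1],[0,0,0,0,0,0,1],[0,0,0,0,0,0,1]]]'

```text
time: 39.08
tcp_pos: [0.6564, 0.048, 0.0956]
ee_rot: [3.141, 0.0, 3.079]
ft_force: [0.2, -0.1, -1.1]
width: 0.677
grasp_force: 42.9
```

Call:
send_rows --motion '[[[0,0,-0.08,0,0,0,1],[0,0,0,0,0,0,1],[0,0,0,0,0,0,0.1],[0,0,0,0,0,0,0.1],[0,0,0,0,0,0,0.1]]]'

```text
time: 39.7
tcp_pos: [0.6563, 0.048, 0.0934]
ee_rot: [3.141, 0.0, 3.079]
ft_force: [-0.2, -0.3, 0.1]
width: 0.898
grasp_force: 0.0
```

Call:
send_rows --motion '[[[0,0,0.6,0,0,0,0.1],[0,0,1,0,0,0,0.1],[0,0,1,0,0,0,0.1],[-0.368,1,0,0,0,0,0.1],[-0.368,1,0,0,0,0,0.1]]]'

```text
time: 40.33
tcp_pos: [0.6383, 0.0982, 0.1603]
ee_rot: [3.141, 0.002, 3.078]
ft_force: [-1.1, -0.8, -0.4]
width: 0.906
grasp_force: 0.0
```

Call:
send_rows --motion '[[[-0.368,1,0,0,0,0,0.1],[-0.368,1,0,0,0,0,0.1],[-0.368,1,0,0,0,0,0.1],[0,0,0,0,0,0,0.1],[0,0,0,0,0,0,0.1]]]'

```text
time: 40.95
tcp_pos: [0.611, 0.1716, 0.1591]
ee_rot: [-3.141, 0.001, 3.078]
ft_force: [0.3, -0.7, -0.7]
width: 0.903
grasp_force: 0.0
```

Run:
```python
from h import *
print(bot.get_state()['tcp_pos'])
for n in('top','scene'):
    s=snap(n);C=cloud(s)
    uv=w2p(s,[(.564,.298,.01)])[0]; print(n,blob(s,C,uv,.004,.06,.04),'btn',blob(s,C,uv,.017,.028,.02))
    try: print('stack',plane(s,C,(.656,.048),.06,.1))
    except Exception: print('hidden')
save(s,'s5.png',k=1.25)
```

```text
[0.61095234 0.17155642 0.15910609]
top None btn None
stack ('tilt x,y deg', array([0.3, 0.1]), 'z', np.float64(0.0874), 463, array([0.656 , 0.048 , 0.0874]), array([0.63 , 0.022, 0.083]), array([0.682, 0.072, 0.092]))
scene [0.5689, 0.2985, 0.5652, 0.2979, 0.0313, 0.0082, 0.0268, 510.0] btn [0.5665, 0.2984, 0.5641, 0.2982, 0.0125, 0.0231, 0.0268, 87.0]
stack ('tilt x,y deg', array([0.2, 0.2]), 'z', np.float64(0.0875), 360, array([0.6559, 0.0462, 0.0875]), array([0.631, 0.022, 0.085]), array([0.682, 0.073, 0.09 ]))
```

View pics/s5.png

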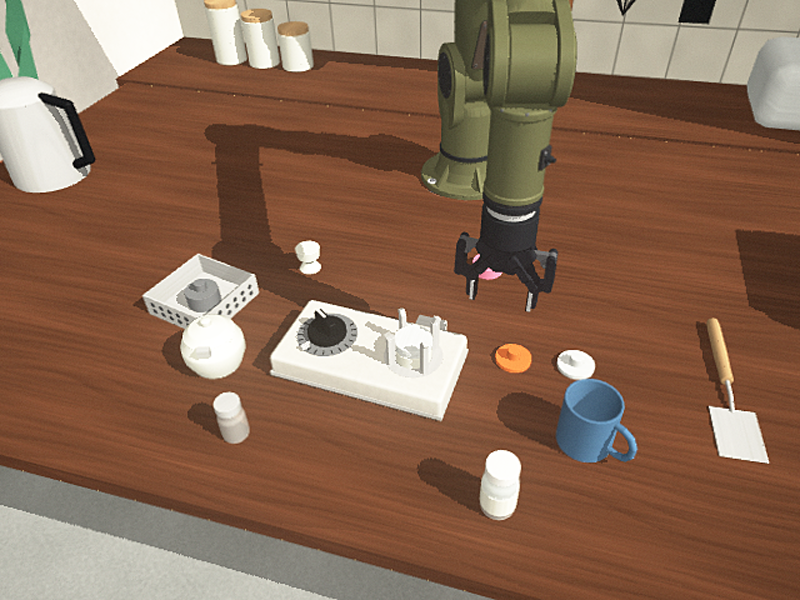

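The stack is at 88 mm and flat, and no more spacers are lying about. The top disc is still at (575,364) in the picture. Going for it.

Call:
send_rows --motion '[[[-0.364,0.998,0,0,0,0,0.18],[-0.364,0.998,0,0,0,0,0.18],[-0.364,0.998,0,0,0,0,0.18],[-0.364,0.998,0,0,0,0,0.18],[-0.364,0.998,0,0,0,0,0.18]]]'

```text
time: 41.68
tcp_pos: [0.5653, 0.2969, 0.1584]
ee_rot: [-3.141, 0.0, 3.077]
ft_force: [-0.6, 0.1, -0.6]
width: 0.816
grasp_force: 0.0
```

Call:
send_rows --motion '[[[0,0,-1,0,0,0,0.18],[0,0,-1,0,0,0,0.18],[0,0,-1,0,0,0,0.18],[0,0,-1,0,0,0,0.18],[0,0,-0.4,0,0,0,0.18]]]'

```text
time: 42.3
tcp_pos: [0.5646, 0.2959, 0.0467]
ee_rot: [-3.14, -0.002, 3.078]
ft_force: [0.3, -0.0, 0.4]
width: 0.818
grasp_force: 0.0
```

Call:
send_rows --motion '[[[0,0,0,0,0,0,0.18],[0,0,0,0,0,0,0.18],[0,0,0,0,0,0,0.18]]]'

```text
time: 42.68
tcp_pos: [0.5655, 0.2981, 0.0496]
ee_rot: [3.14, 0.002, 3.079]
ft_force: [0.7, -0.5, 0.6]
width: 0.822
grasp_force: 0.0
```

Run:
```python
from h import *
print(bot.get_state()['tcp_pos'])
s=snap('scene');C=cloud(s)
uv=w2p(s,[(.564,.298,.01)])[0]; print(blob(s,C,uv,.004,.0095,.04),'btn',blob(s,C,uv,.017,.028,.02))
```

```text
[0.56548708 0.29807229 0.04957651]
[0.5693, 0.2983, 0.5665, 0.2927, 0.0355, 0.0074, 0.0095, 373.0] btn [0.5668, 0.2982, 0.5653, 0.2967, 0.012, 0.0232, 0.0261, 88.0]
```

Call:
send_rows --motion '[[[0,0,-0.6,0,0,0,0.18],[0,0,-0.4,0,0,0,0.18],[0,0,-0.3,0,0,0,0.18],[0,0,0,0,0,0,0.18],[0,0,0,0,0,0,0.18]]]'

```text
time: 43.35
tcp_pos: [0.565, 0.2978, 0.016]
ee_rot: [3.141, 0.0, 3.079]
ft_force: [1.1, -0.5, -0.2]
width: 0.816
grasp_force: 0.0
```

Call:
send_rows --motion '[[[-0.015,0,-0.1,0,0,0,0.18],[0,0,0,0,0,0,0.18]]]'

```text
time: 43.6
tcp_pos: [0.5643, 0.2978, 0.0134]
ee_rot: [3.141, 0.0, 3.079]
ft_force: [-0.3, -0.1, -0.0]
width: 0.819
grasp_force: 0.0
```

Call:
send_rows --motion '[[[0,0,0,0,0,0,1],[0,0,0,0,0,0,1],[0,0,0,0,0,0,1],[0,0,0,0,0,0,1]]]'

```text
time: 44.1
tcp_pos: [0.5647, 0.2981, 0.0141]
ee_rot: [3.141, 0.001, 3.079]
ft_force: [-1.0, 0.1, 5.0]
width: 0.674
grasp_force: 42.9
```

Call:
send_rows --motion '[[[0,0,0.3,0,0,0,1],[0,0,0.7,0,0,0,1],[0,0,1,0,0,0,1],[0,0,1,0,0,0,1],[0,0,1,0,0,0,1]]]'

```text
time: 44.72
tcp_pos: [0.5645, 0.2976, 0.1151]
ee_rot: [3.141, 0.001, 3.079]
ft_force: [0.1, -0.4, -0.7]
width: 0.679
grasp_force: 42.9
```

Call:
send_rows --motion '[[[0,0,1,0,0,0,1],[0,0,1,0,0,0,1],[0,0,0,0,0,0,1],[0,0,0,0,0,0,1]]]'

```text
time: 45.22
tcp_pos: [0.5639, 0.2974, 0.1627]
ee_rot: [-3.141, -0.001, 3.079]
ft_force: [0.1, 0.5, -0.8]
width: 0.678
grasp_force: 42.9
```

Run:
```python
from h import *
p=bot.get_state()['tcp_pos'];print(p)
s=snap('scene');C=cloud(s)
print(plane(s,C,p[:2],p[2]-.03,p[2]+.0,.03))
uv=w2p(s,[p])[0]; print('btn',blob(s,C,uv,p[2]+.004,p[2]+.02,.02))
```

```text
[0.56388376 0.29742732 0.16268529]
('tilt x,y deg', array([-0.6, -0.3]), 'z', np.float64(0.1557), 423, array([0.5694, 0.2978, 0.1557]), array([0.537, 0.268, 0.152]), array([0.594, 0.326, 0.159]))
btn [0.566, 0.296, 0.5632, 0.2967, 0.0128, 0.1715, 0.1737, 94.0]
```

Call:
send_rows --motion '[[[0.367,-1,0,0,0,0,1],[0.367,-1,0,0,0,0,1],[0.367,-1,0,0,0,0,1],[0.367,-1,0,0,0,0,1],[0.367,-1,0,0,0,0,1]]]'

```text
time: 45.9
tcp_pos: [0.6097, 0.1716, 0.1617]
ee_rot: [-3.14, -0.002, 3.079]
ft_force: [-1.0, -0.0, -1.7]
width: 0.678
grasp_force: 43.0
```

Call:
send_rows --motion '[[[0.367,-1,0,0,0,0,1],[0.367,-1,0,0,0,0,1],[0.367,-1,0,0,0,0,1],[0.367,-1,0,0,0,0,1],[0.25,-0.6,0,0,0,0,1]]]'

```text
time: 46.52
tcp_pos: [0.6528, 0.0558, 0.1619]
ee_rot: [-3.14, -0.002, 3.078]
ft_force: [-0.3, 0.1, -2.2]
width: 0.68
grasp_force: 43.0
```

Call:
send_rows --motion '[[[0.117,-0.4,0,0,0,0,1],[0,0,0,0,0,0,1],[0,0,0,0,0,0,1],[0,0,0,0,0,0,1]]]'

```text
time: 47.02
tcp_pos: [0.6559, 0.0491, 0.1633]
ee_rot: [3.141, -0.0, 3.081]
ft_force: [0.2, -0.6, -0.4]
width: 0.674
grasp_force: 43.0
```

Run:
```python
from h import *
p=bot.get_state()['tcp_pos'];print(p)
s=snap('scene');C=cloud(s)
print(plane(s,C,(.656,.048),.14,.16,.03))
uv=w2p(s,[(.656,.048,.17)])[0]; print('btn',blob(s,C,uv,.166,.18,.02))
```

```text
[0.65590511 0.04906431 0.16334111]
('tilt x,y deg', array([-1. ,  0.2]), 'z', np.float64(0.1566), 415, array([0.6619, 0.0484, 0.1565]), array([0.627, 0.019, 0.153]), array([0.686, 0.076, 0.16 ]))
btn [0.6583, 0.0495, 0.6568, 0.0485, 0.0118, 0.1721, 0.1753, 101.0]
```

Call:
send_rows --motion '[[[0,0,-0.5,0,0,0,1],[0,0,-0.3,0,0,0,1],[0,0,-0.2,0,0,0,1],[0,0,0,0,0,0,1]]]'

```text
time: 47.58
tcp_pos: [0.6557, 0.0477, 0.1376]
ee_rot: [-3.141, -0.001, 3.079]
ft_force: [-0.1, -0.0, -1.0]
width: 0.677
grasp_force: 43.0
```

Call:
send_rows --motion '[[[0,0,-0.3,0,0,0,1],[0,0,-0.3,0,0,0,1],[0,0,-0.3,0,0,0,1],[0,0,-0.3,0,0,0,1],[0,0,0,0,0,0,1]]]'

```text
time: 48.2
tcp_pos: [0.6555, 0.0477, 0.1073]
ee_rot: [-3.141, -0.002, 3.079]
ft_force: [-0.5, -0.1, -1.5]
width: 0.677
grasp_force: 43.0
```

Call:
send_rows --motion '[[[0,0,-0.1,0,0,0,1],[0,0,0,0,0,0,1],[0,0,0,0,0,0,1]]]'

```text
time: 48.58
tcp_pos: [0.6563, 0.0477, 0.1061]
ee_rot: [3.141, 0.0, 3.079]
ft_force: [0.3, 0.4, -0.9]
width: 0.676
grasp_force: 43.0
```

Call:
send_rows --motion '[[[0,0,-0.09,0,0,0,1],[0,0,0,0,0,0,1],[0,0,0,0,0,0,0.1],[0,0,0,0,0,0,0.1],[0,0,0,0,0,0,0.1]]]'

```text
time: 49.2
tcp_pos: [0.6563, 0.0477, 0.1038]
ee_rot: [3.141, 0.0, 3.079]
ft_force: [0.7, -0.7, 0.4]
width: 0.899
grasp_force: 0.0
```

Call:
send_rows --motion '[[[0,0,0.6,0,0,0,0.1],[0,0,1,0,0,0,0.1],[0,0,1,0,0,0,0.1],[-1,0,0,0,0,0,0.1],[-1,0,0,0,0,0,0.1]]]'

```text
time: 49.82
tcp_pos: [0.6062, 0.0476, 0.1703]
ee_rot: [3.141, 0.002, 3.079]
ft_force: [-0.3, 0.1, 0.4]
width: 0.899
grasp_force: 0.0
```

Call:
send_rows --motion '[[[-1,0,0,0,0,0,0.1],[-1,0,0,0,0,0,0.1],[0,0,0,0,0,0,0.1],[0,0,0,0,0,0,0.1]]]'

```text
time: 50.32
tcp_pos: [0.5572, 0.0478, 0.1696]
ee_rot: [3.141, 0.002, 3.079]
ft_force: [0.5, -0.1, 1.3]
width: 0.898
grasp_force: 0.0
```

Run:
```python
from h import *
print(bot.get_state()['tcp_pos'])
I=[]
for n,b in(('top',(280,140,400,220)),('scene',(210,230,390,350))):
    s=snap(n);C=cloud(s)
    uv=w2p(s,[(.656,.048,.11)])[0]; print(n,'btn',blob(s,C,uv,.105,.115,.016))
    try: print('stack',plane(s,C,(.656,.048),.085,.102))
    except Exception: print('hidden')
    I.append(cv2.resize(s['img'][b[1]:b[3],b[0]:b[2],::-1],(800,533 if n=='scene' else 533),interpolation=cv2.INTER_CUBIC)); 
cv2.imwrite('pics/p6.png',np.hstack([cv2.resize(i,(400,267)) for i in I]))
cv2.imwrite('pics/p6s.png',I[1]); cv2.imwrite('pics/p6t.png',I[0])
```

```text
[0.55724054 0.04778931 0.16963709]
top btn None
hidden
scene btn [0.658, 0.0485, 0.6563, 0.0472, 0.0126, 0.111, 0.1144, 93.0]
stack ('tilt x,y deg', array([0.7, 0. ]), 'z', np.float64(0.0956), 270, array([0.66  , 0.048 , 0.0956]), array([0.63 , 0.022, 0.093]), array([0.681, 0.074, 0.099]))
  ret = _var(a, axis=axis, dtype=dtype, out=out, ddof=ddof,
  arrmean = um.true_divide(arrmean, div, out=arrmean,
  ret = ret.dtype.type(ret / rcount)
h.py:43: RuntimeWarning: Mean of empty slice.
  return 'tilt x,y deg',np.degrees(a[:2]).round(1),'z',a[2].round(4),len(P),P.mean(0).round(4),P.min(0).round(3),P.max(0).round(3)
  ret = um.true_divide(
```

View pics/p6s.png

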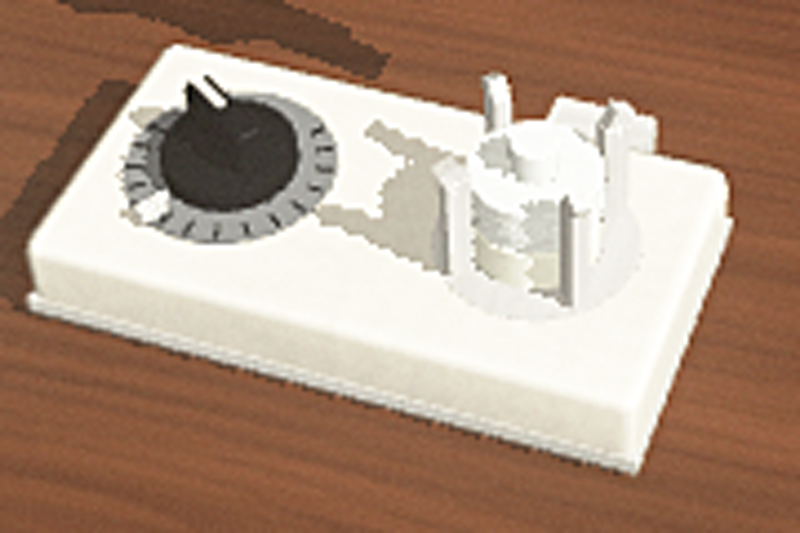

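The stack is complete: button upwards, disc face at 96 mm, level. In this crop the clip is at about (150,207) and the dial centre near (230,150). Computing the clip and pointer angles from both cameras.

Run:
```python
from h import *
for n,ctr in(('top',(.6462,-.1036)),('scene',(.6479,-.1012))):
    s=snap(n);C=cloud(s);V=s['range_z']>0
    c=np.array(ctr)
    d=C[...,:2]-c; L=np.hypot(d[...,0],d[...,1]); a=np.degrees(np.arctan2(d[...,1],d[...,0]))
    m=V&(L>.036)&(L<.056)&(C[...,2]>.0535)&(C[...,2]<.07)&(a>-60)&(a<0)
    P=C[m]; print(n,'clip depth pts',len(P),P.mean(0) if len(P) else'', np.median(a[m]) if len(P) else '')
    px=[(340+503/12,150+140/12),(340+485/12,150+175/12)] if n=='top' else [(210+150/4.444,230+207/4.444),(210+163/4.444,230+199/4.444)]
    for z in(.058,.06):
        w=p2w(s,px,z)[:,:2]-c; print(z,np.degrees(np.arctan2(w[:,1],w[:,0])).round(1),np.hypot(*w.T).round(4))
    pts=C[V&(L<.05)&(C[...,2]>.083)&(C[...,2]<.095)]
    print('bar',cv2.minAreaRect(pts[:,:2].astype(np.float32)))
    # ring circle on the picture: predicted pixels around clip for angles
    for g in(-25,-30,-35,-40): print(g,w2p(s,[(c[0]+r*np.cos(np.radians(g)),c[1]+r*np.sin(np.radians(g)),.06) for r in(.037,.044,.051)]).round(1).tolist())
save(s,'clip.png',(230,250,290,295),12)
```

```text
top clip depth pts 39 [ 0.68308686 -0.1254569   0.05737024] -28.536354166174377
0.058 [-29.3 -30. ] [0.0443 0.037 ]
0.06 [-29.4 -30.1] [0.0437 0.0364]
bar ((0.6459076404571533, -0.10312943160533905), (0.04813458397984505, 0.015385149046778679), 54.48393630981445)
-25 [[379.2, 163.6], [380.6, 160.8], [382.0, 158.0]]
-30 [[380.5, 164.3], [382.2, 161.7], [383.8, 159.0]]
-35 [[381.8, 165.2], [383.7, 162.6], [385.5, 160.1]]
-40 [[383.0, 166.1], [385.1, 163.7], [387.2, 161.4]]
scene clip depth pts 40 [ 0.68691829 -0.1225941   0.05724019] -28.022411880741863
0.058 [-27.2 -26.5] [0.0459 0.0388]
0.06 [-25.1 -24.1] [0.0471 0.0399]
bar ((0.6476072669029236, -0.10106156021356583), (0.048772938549518585, 0.014342458918690681), 53.703338623046875)
-25 [[247.6, 273.8], [244.9, 275.8], [242.3, 277.7]]
-30 [[246.5, 273.1], [243.7, 274.8], [240.9, 276.6]]
-35 [[245.6, 272.2], [242.6, 273.8], [239.6, 275.4]]
-40 [[244.8, 271.3], [241.7, 272.7], [238.5, 274.2]]
```

View pics/clip.png

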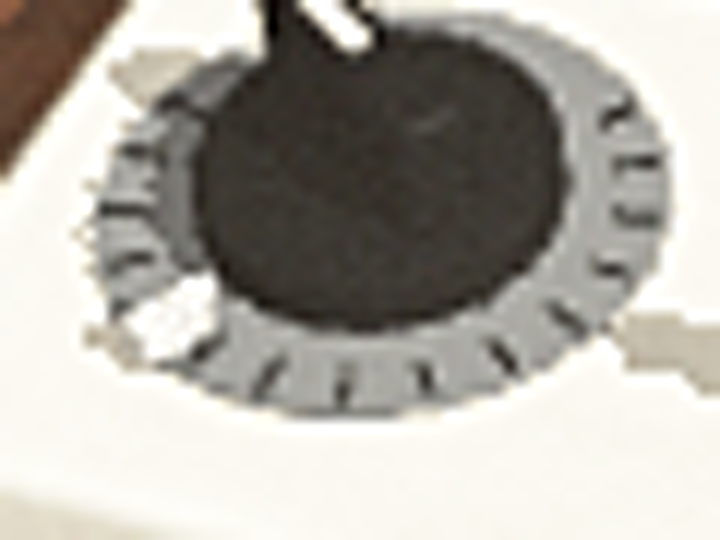

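Run:
```python
from h import *
s=bot.get_state(); print(s['joint_positions'].round(3),s['tcp_pos'].round(4),np.degrees(s['ee_rot'][2]))
```

```text
[-0.428  0.183  0.329  1.795 -0.063  1.173  1.429] [0.5568 0.0476 0.1686] 176.41641944461495
```

Call:
send_rows --motion '[[[0.303,-0.5,0,0,0,-0.2276,0.4],[0.303,-0.5,0,0,0,-0.2276,0.4],[0.303,-0.5,0,0,0,-0.2276,0.4],[0.303,-0.5,0,0,0,-0.2276,0.4],[0.303,-0.5,0,0,0,-0.2276,0.4]]]'

```text
time: 51.15
tcp_pos: [0.5946, -0.0153, 0.1684]
ee_rot: [-3.141, 0.0, 2.18]
ft_force: [-0.4, -0.1, -0.6]
width: 0.602
grasp_force: 0.0
```

Call:
send_rows --motion '[[[0.303,-0.5,0,0,0,-0.2276,0.4],[0.303,-0.5,0,0,0,-0.2276,0.4],[0.303,-0.5,0,0,0,-0.2276,0.4],[0.303,-0.5,0,0,0,-0.2276,0.4],[0.303,-0.5,0,0,0,-0.2276,0.4]]]'

```text
time: 51.78
tcp_pos: [0.6325, -0.0777, 0.1683]
ee_rot: [-3.142, 0.001, 1.286]
ft_force: [0.5, 0.5, 0.5]
width: 0.597
grasp_force: 0.0
```

Call:
send_rows --motion '[[[0.303,-0.5,0,0,0,-0.2276,0.4],[0.303,-0.5,0,0,0,-0.2276,0.4],[0,0,-0.4,0,0,0,0.4],[0,0,0,0,0,0,0.4],[0,0,0,0,0,0,0.4]]]'

```text
time: 52.4
tcp_pos: [0.6468, -0.1014, 0.1582]
ee_rot: [-3.141, -0.0, 0.937]
ft_force: [-0.2, -1.1, 0.3]
width: 0.6
grasp_force: 0.0
```

Run:
```python
from h import *
s=bot.get_state(); print(s['joint_positions'].round(3),s['tcp_pos'].round(4),np.degrees(s['ee_rot']),s['width'])
```

```text
[-0.404  0.448  0.682  1.572 -0.294  1.228 -0.304] [ 0.6468 -0.1014  0.1582] [-1.79951720e+02 -8.20815260e-04  5.36745887e+01] 0.5998624915059174
```

Call:
send_rows --motion '[[[0,-0.02,-0.9,0,0,0,0.4],[0,0,-0.8,0,0,0,0.4],[0,0,-0.6,0,0,0,0.4],[0,0,-0.3,0,0,0,0.4],[0,0,-0.3,0,0,0,0.4]]]'

```text
time: 53.02
tcp_pos: [0.6473, -0.1029, 0.0859]
ee_rot: [3.141, -0.0, 0.934]
ft_force: [0.4, 1.1, 1.0]
width: 0.599
grasp_force: 0.0
```

Call:
send_rows --motion '[[[0,0,0,0,0,0,0.4],[0,0,0,0,0,0,1],[0,0,0,0,0,0,1],[0,0,0,0,0,0,1],[0,0,0,0,0,0,1]]]' --newtons 40

```text
time: 53.65
tcp_pos: [0.6466, -0.1023, 0.0868]
ee_rot: [-3.14, -0.0, 0.935]
ft_force: [-3.6, 1.3, 5.2]
width: 0.155
grasp_force: 40.2
```

Call:
send_rows --motion '[[[0,0,0,0,0,0,1],[0,0,0,0,0,0,1],[0,0,0,0,0,0,1]]]'

```text
time: 54.02
tcp_pos: [0.6466, -0.1023, 0.0868]
ee_rot: [-3.14, -0.0, 0.935]
ft_force: [-2.8, 2.5, 5.5]
width: 0.155
grasp_force: 40.2
```

Call:
send_rows --motion '[[[0,0,0,0,0,0.1556,1],[0,0,0,0,0,0.1556,1],[0,0,0,0,0,0.1556,1],[0,0,0,0,0,0.1556,1],[0,0,0,0,0,0.1556,1]]]'

```text
time: 54.65
tcp_pos: [0.6469, -0.1023, 0.0868]
ee_rot: [-3.142, -0.001, 1.549]
ft_force: [-2.6, 1.5, 4.4]
width: 0.149
grasp_force: 40.0
```

Call:
send_rows --motion '[[[0,0,0,0,0,0.1556,1],[0,0,0,0,0,0.1556,1],[0,0,0,0,0,0.1556,1],[0,0,0,0,0,0.1556,1],[0,0,0,0,0,0.1556,1]]]'

```text
time: 55.28
tcp_pos: [0.6472, -0.1022, 0.0869]
ee_rot: [3.14, -0.0, 2.16]
ft_force: [-2.2, 0.6, 2.5]
width: 0.15
grasp_force: 40.0
```

Call:
send_rows --motion '[[[0,0,0,0,0,0.1556,1],[0,0,0,0,0,0.1556,1],[0,0,0,0,0,0.1556,1],[0,0,0,0,0,0.1556,1],[0,0,0,0,0,0,1]]]'

```text
time: 55.9
tcp_pos: [0.6474, -0.102, 0.0868]
ee_rot: [3.14, 0.0, 2.644]
ft_force: [-2.2, 2.2, 4.7]
width: 0.153
grasp_force: 40.1
```

Call:
send_rows --motion '[[[0,0,0,0,0,0,1],[0,0,0,0,0,0,0.6],[0,0,0,0,0,0,0.4],[0,0,0,0,0,0,0.4]]]'

```text
time: 56.4
tcp_pos: [0.6469, -0.1033, 0.0858]
ee_rot: [-3.141, 0.0, 2.644]
ft_force: [1.0, 0.3, -0.1]
width: 0.6
grasp_force: 0.0
```

Call:
send_rows --motion '[[[0,0,0.6,0,0,0,0.4],[0,0,1,0,0,0,0.4],[0,0,1,0,0,0,0.4],[0,0,1,0,0,0,0.4],[-1,0,0.4,0,0,0,0.4]]]'

```text
time: 57.02
tcp_pos: [0.6239, -0.1029, 0.1891]
ee_rot: [3.14, 0.005, 2.645]
ft_force: [0.2, 0.2, 0.4]
width: 0.6
grasp_force: 0.0
```

Call:
send_rows --motion '[[[-1,0.5,0,0,0,0,0.4],[-1,0.5,0,0,0,0,0.4],[-1,0.5,0,0,0,0,0.4],[-1,0.5,0,0,0,0,0.4],[0,0,0,0,0,0,0.4]]]'

```text
time: 57.65
tcp_pos: [0.5213, -0.052, 0.1873]
ee_rot: [3.14, 0.001, 2.646]
ft_force: [0.1, 0.2, 0.9]
width: 0.602
grasp_force: 0.0
```

Run:
```python
from h import *
R=[]
for n,ctr,b in(('top',(.6462,-.1036),(340,150,400,195)),('scene',(.6479,-.1012),(230,250,290,295))):
    s=snap(n);C=cloud(s);V=s['range_z']>0;c=np.array(ctr)
    L=np.hypot(C[...,0]-c[0],C[...,1]-c[1])
    pts=C[V&(L<.05)&(C[...,2]>.083)&(C[...,2]<.095)]
    if len(pts)>20: print(n,'bar',cv2.minAreaRect(pts[:,:2].astype(np.float32)),len(pts))
    save(s,n+'7.png',b,12)
    if n=='scene':
        try: print('stack',plane(s,C,(.656,.048),.085,.102))
        except Exception: print('hidden')
        for g in (-24,-26,-28,-30,-32): print(g,((w2p(s,[(c[0]+.037*np.cos(np.radians(g)),c[1]+.037*np.sin(np.radians(g)),.065)])-[230,250])*12).round())
```

```text
scene bar ((0.6475855112075806, -0.1015632152557373), (0.015698865056037903, 0.04830803722143173), 61.77083206176758) 139
stack ('tilt x,y deg', array([-0.,  0.]), 'z', np.float64(0.0955), 275, array([0.6602, 0.0482, 0.0955]), array([0.632, 0.022, 0.093]), array([0.681, 0.073, 0.098]))
-24 [[210. 267.]]
-26 [[204. 263.]]
-28 [[199. 259.]]
-30 [[194. 256.]]
-32 [[190. 252.]]
```

View pics/scene7.png

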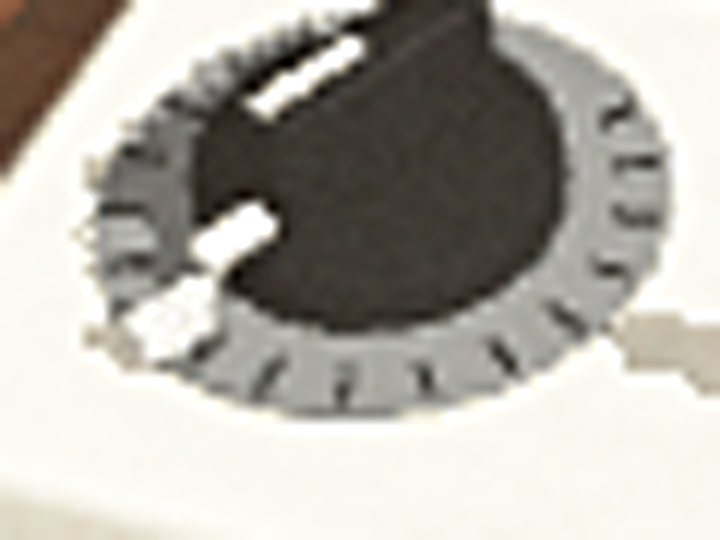

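The scene crop shows the pointer nib tip at (202,255), lined up with the clip at (170,315). I'll swing the arm clear to check the angle in the top view too.

Call:
send_rows --motion '[[[0,1,0,0,0,0,0.4],[0,1,0,0,0,0,0.4],[0,1,0,0,0,0,0.4],[0,1,0,0,0,0,0.4],[0,1,0,0,0,0,0.4]]]'

```text
time: 58.38
tcp_pos: [0.5232, 0.0724, 0.1865]
ee_rot: [3.141, 0.001, 2.644]
ft_force: [-0.8, -0.5, 0.1]
width: 0.598
grasp_force: 0.0
```

Call:
send_rows --motion '[[[0,1,0,0,0,0,0.4],[0,1,0,0,0,0,0.4],[0,1,0,0,0,0,0.4],[0,1,0,0,0,0,0.4],[0,0,0,0,0,0,0.4]]]'

```text
time: 59.0
tcp_pos: [0.5226, 0.1742, 0.1861]
ee_rot: [3.141, 0.0, 2.648]
ft_force: [0.6, -0.4, -0.6]
width: 0.602
grasp_force: 0.0
```

Run:
```python
from h import *
V0=np.array((.6462,-.1036))
s=snap('top');C=cloud(s);V=s['range_z']>0
L=np.hypot(C[...,0]-V0[0],C[...,1]-V0[1])
pts=C[V&(L<.05)&(C[...,2]>.083)&(C[...,2]<.095)]
print('bar',cv2.minAreaRect(pts[:,:2].astype(np.float32)),len(pts))
print('stack',plane(s,C,(.656,.048),.085,.102))
save(s,'top8.png',(340,150,400,195),12)
for z in(.065,.058):
  for g in(-26,-28,-30,-32):
    print(z,g,((w2p(s,[(V0[0]+r*np.cos(np.radians(g)),V0[1]+r*np.sin(np.radians(g)),z) for r in(.03,.037,.044)])-[340,150])*12+6).round().tolist())
```

```text
bar ((0.6463176012039185, -0.10348192602396011), (0.013845191337168217, 0.04961341619491577), 61.36425018310547) 148
stack ('tilt x,y deg', array([-0.2,  0. ]), 'z', np.float64(0.0955), 373, array([0.6551, 0.0484, 0.0955]), array([0.63 , 0.022, 0.091]), array([0.681, 0.074, 0.1  ]))
0.065 -26 [[466.0, 197.0], [483.0, 164.0], [500.0, 130.0]]
0.065 -28 [[471.0, 200.0], [490.0, 167.0], [508.0, 134.0]]
0.065 -30 [[476.0, 203.0], [496.0, 171.0], [516.0, 138.0]]
0.065 -32 [[481.0, 206.0], [502.0, 174.0], [523.0, 143.0]]
0.058 -26 [[461.0, 208.0], [479.0, 174.0], [496.0, 141.0]]
0.058 -28 [[467.0, 210.0], [485.0, 178.0], [503.0, 145.0]]
0.058 -30 [[472.0, 213.0], [491.0, 181.0], [511.0, 149.0]]
0.058 -32 [[477.0, 216.0], [497.0, 185.0], [518.0, 153.0]]
```

View pics/top8.png

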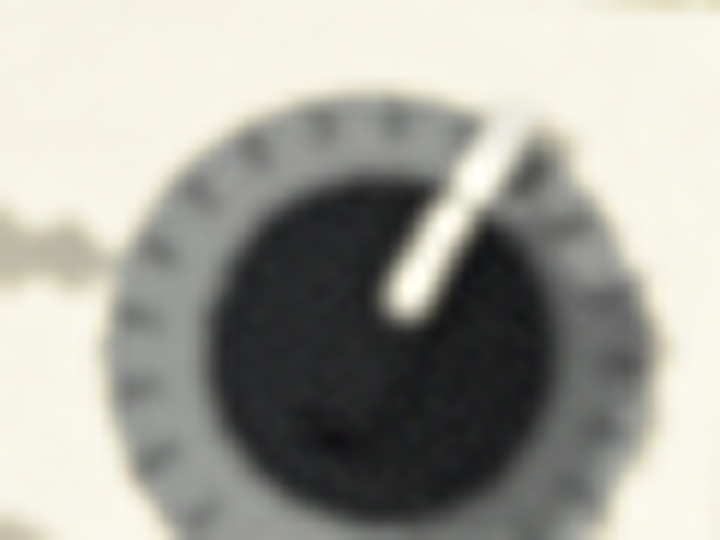

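In the top view, the line from (410,300), the nib and the clip at (505,135) lie in one straight line. The stack is seated, the plug is in the basket and the gripper is clear, so I'm handing in.

```bash
python3 -c "
from cell import bot
print(bot.hand_in())"
```

```text
the job is handed in; nothing more can be done
None
```

I handed in the job after about 59 s of robot time: the plug is in the basket, the stone, both spacers and the top disc (button upwards) are seated level in the pocket, and the dial's pointer lines up with the clip; the hand-in returned no verdict.

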